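# Strip a slanted coffee grinder: push-open cover, left-hand nut, burr

### The job

The coffee grinder needs its burr taken out for cleaning. Press down the tab behind the grinder's cover until the cover snaps over and springs wide open, unscrew the big hexagonal nut inside - it has a left-hand thread, so it loosens clockwise - and stand it on the chopping board, then lift the ring-shaped burr off the spindle and lay it on the board as well. Both parts should lie flat, the same way up as they came out of the grinder and side by side, and the other things on the worktop should stay where they are.

Things in the scene. Friction and masses are not known exactly. Their poses are not given: they have to be found in the camera images.
- grinder: Fixed coffee grinder, 190 mm deep, 124 mm wide, 250 mm high. Origin under its middle, x away from the robot, y across, z up. Its working face on top slants 25 degrees, lower at the front (robot side): 155 mm along the slope, 124 mm wide. It is clear but for spindle, burr and nut, with the cover over them.
- spindle (a point): On the axis of the steel spindle, 20 mm out from the slanted face, where the nut's underside is seated at the start. z points out of the face along the spindle (25 degrees from vertical, leaning to the robot side), x up the slope, y across. The spindle is 24 mm thick over its left-hand thread (16 mm a turn) and ends 15.5 mm beyond this point.
- cover (a joint): Angle (rad) of the grey cover, a box 146 x 116 x 52 mm open towards the face: 0 shut, 2.0 fully open, leaning 25 degrees back past the face's normal. An over-centre spring holds it shut up to about 0.2 rad; beyond that it springs open by itself within about 2 s, up and away from the robot, and stays. A tool still at the tab holds it half open until withdrawn.
- cover_hinge (a point): Middle of the cover's hinge, which runs across the upper edge of the face, 78 mm up the slope from the spindle axis and 18 mm below the spindle point along its axis. Axes as the spindle's.
- cover_tab (a point): Where to press: middle of the upper side of the ribbed tab (44 mm long, 56 mm wide, 6 mm thick) that sticks out behind the cover, 28 mm behind the hinge, 23 mm below the cover's top. It moves with the cover. While shut its axes are as the spindle's: press along its -z, 12 to 15 mm deep (snaps over after about 6 mm), which takes 2 to 6 N.
- nut: Hexagonal steel cap nut, 36 mm across flats, 24 mm high, open below, 70 g, seated on the burr at the start. Origin at the centre of its underside, z out of its top, x square on one of its six flats. Loosens clockwise seen from its top, climbing 2.5 mm per rad, and is free after about 2.7 rad (155 degrees); then lift it 15 mm more along the spindle to clear it. Turned the other way it jams.
- burr: Dark steel ring, 50 mm outside, 28 mm hole, 14 mm high, 120 g, under the nut. Origin at the centre of its underside, z along its axis. It lies loose on a boss 36 mm wide, its underside 6 mm out from the face, the spindle through its hole; with the nut off it lifts off along the spindle axis (30 mm to clear).
- board: Wooden chopping board lying flat on the worktop, fixed, 210 mm (its x) by 300 mm (its y) by 21 mm high, empty. Origin at the centre of its underside.
- tin: Bystander: food tin, 75 mm wide, 58 mm high, behind the work. Origin under its centre.
- jar: Bystander: spice jar, 41 mm wide, 105 mm high, at the back. Origin under its centre.
- capsule_a: Bystander: brown coffee capsule, 37 mm wide, 29 mm high, in front of the grinder. Origin under its centre.
- capsule_b: Bystander: blue coffee capsule, 37 mm wide, 29 mm high, in front of the grinder. Origin under its centre.
- timer: Bystander: round kitchen timer, 62 mm wide, 54 mm high, right of the grinder. Origin under its centre.
- lemon: Bystander: lemon 78 x 55 x 56 mm, front right. Origin under its centre.
- mill: Bystander: wooden pepper mill, 58 mm wide, 140 mm high, behind the board. Origin under its centre.

How it is judged:
On the way, in this order (a step that is already met when the one before it is completed fails the run):
1. the cover has sprung wide open (value of joint cover above 1.8 rad), for 0.1 s.
2. the nut is unscrewed and lifted clear of the spindle (distance between nut and spindle above 0.025 m), for 0.1 s.
3. the nut stands released on the board (x of nut in the frame of board between -0.105 and 0.105 m and y of nut in the frame of board between -0.15 and 0.15 m and z of nut in the frame of board between 0.016 and 0.027 m and angle between nut's own z axis and vertical below 0.15 rad and linear speed of nut below 0.02 m/s and contact force between nut and the fingers below 0.2 N), for 0.2 s.
4. the burr is lifted off the spindle (distance between burr and spindle above 0.04 m), for 0.1 s.
At the end, for the whole second after the job is handed in: Nut and burr both stand on the board (centres over its top, undersides on the wood within 6 mm), the same way up as on the spindle (axis within 0.15 rad of vertical), released and at rest; the cover stands open by more than 1.8 rad (all of step 3 and value of joint cover above 1.8 rad and x of burr in the frame of board between -0.105 and 0.105 m and y of burr in the frame of board between -0.15 and 0.15 m and z of burr in the frame of board between 0.016 and 0.027 m and angle between burr's own z axis and vertical below 0.15 rad and linear speed of burr below 0.02 m/s and contact force between burr and the fingers below 0.2 N); the robot touches nothing.
It fails at once if a bystander is pushed more than 40 mm (distance of any of tin, jar, capsule_a, capsule_b, timer, lemon, mill from where it was at the start of the episode above 0.04 m).
It fails at once if a standing bystander is knocked over (angle between any of tin, jar, capsule_a, capsule_b, timer, mill's own z axis and vertical above 0.7 rad).
It fails at once if the nut or the burr falls onto the worktop (height (world z) of any of nut, burr below 0.012 m).
It also fails if it takes over 72 s, if anything falls off the work surface, if the arm or the gripper's body presses on something with over 40 N, if the wrist force passes 120 N, or if a joint passes its speed limit or range.

### The arm

A 7-joint arm with a two-finger parallel gripper is mounted at the origin on a cart in front of the work surface, level with it; the furniture and walls round the work are solid. World frame = base frame: x ahead of the robot, y to its left, z up, the work surface at z = 0. Lengths are in m, angles in rad, forces in N, time in s.
With the tool pointing down it reaches from about 0.425 to 0.975 m from the base axis. Payload 16.7 kg.
Tool frame: the origin (TCP) lies at the very end of the fingers, on their centre line; the grasp point (between the pads) lies 19 mm behind it; z points along the fingers, y is the line along which they close (so a half turn about z gives the same grasp; the last joint's range is limited). The gripper opens to 85 mm and grips with 20 to 120 N. Pads are 22 mm wide; open, the fingers measure 114 mm over their backs; the gripper's body (76 mm by 85 mm) begins 54 mm behind the grasp point. The pads swing forward as they close: fully open they stand 13 mm farther back than shut.
Start: joints at [-1.272, 0.426, 0.074, 1.606, -0.034, 1.111, -0.067], TCP at [0.292, 0.608, 0.231] pointing down, gripper open.
Joint ranges: [-2.85, 2.85], [-0.5, 2.14], [-1.23, 1.37], [0.21, 2.46], [-1.02, 4.16], [0.16, 2.05], [-2.73, 2.73]. Speed limits (rad/s): [1.89, 1.89, 2.39, 2.39, 3.01, 3.01, 3.01].

### API

Orientations are given as a unit quaternion [x, y, z, w].
In Python, from rig import * gives the robot as it stands.
- The arm moves only by the shell command python3 -m pendant 'ROWS' [FORCE]. ROWS is JSON, a list of rows, each an object with "slide": the shift along the world's x, y, z in m, a list of three; "angular": the turn, a rotation vector about the world's x, y, z in rad, a list of three; "hand": the opening, from -1 (shut) to 1 (fully open). A call has 1 to 5 rows; each row is the pose to reach, as a shift and turn from the pose commanded when the call began; what a row does not reach only later rows make up. A row lasts 1/8 s, in which the tool goes at most 62.5 mm and 10.7 degrees, less where a joint would pass 70% of its speed; a pose out of reach is approached as far as the arm can. A call with a gripper value outside its range is refused whole. The fingers move at their own pace and stop on an object; FORCE is the grip in N (left out, the last holds). Time passes only in rows, so rows that repeat a pose let the fingers close. It gives the time, the measured TCP pose, the force, the opening and the grip force at its end, in the units of the state.
- read_state(): the state, without advancing time (a new reading comes with each control period).
- snapshot(name): name is "scene" or "top"; returns the picture (420x560x3 uint8, blue, green, red); there is no depth.
- get_calibration(name): a dict with "fx", "fy", "cx", "cy" (pixels), "distortion" ([k1, k2, p1, p2, k3] as OpenCV has them; the pictures are not rectified), "extrinsics" (4x4, takes a point from camera to world coordinates). Camera axes: x right, y down, z forward; pixel columns grow to the right and rows downward; lengths in m; the calibration is good to about 2 mm. A picture is of the moment at which its call begins. get_calibration takes no time and is no camera call.
- hand_in(): hands the job in; it is judged then, once.
The state is a dict: "clock": time; "joint_pos": joint angles; "qd": joint speeds; "effort": joint torques, N m; "tcp_pos": TCP position; "ee_rot": TCP orientation; "force": force on the tool from outside, world axes, zero at the start; "ft_torque": the same for the moment, N m; "width": finger opening in m; "gripper_force": force on a finger pad.
Only numpy, scipy, OpenCV 4.12 (cv2) and the standard library are available. Lean on these libraries where they do the work, as an engineer would, in place of code of your own. Each camera call takes 0.05 s, during which the arm holds its last target. There are 200 camera calls.

## Working session

There is one attempt and no reset: what is moved stays moved. The work goes in short steps, Python scripts to look and compute and a shell command to move; the robot and the scene stay as the last step left them, time stands still between calls to the robot, and variables do not carry over. Pictures are saved under pics/ and viewed, at most 10 in all, crops included, and the job is handed in when it is done.

```bash
ls; mkdir -p pics
python3 - <<'E'
from rig import *
import cv2,json
for n in("scene","top"):
    cv2.imwrite(f"pics/{n}0.png",snapshot(n)); c=get_calibration(n); print(n,c)
print(read_state())
E
```

```text
pics
scene {'fx': 398.90146438732245, 'fy': 398.90146438732245, 'cx': 279.96261940823405, 'cy': 216.17197355254254, 'distortion': array([0.03225724, 0.        , 0.        , 0.        , 0.        ]), 'extrinsics': array([[-0.91387426, -0.30991575,  0.26227097,  0.33440909],
       [-0.40596429,  0.68930226, -0.60004616,  0.45230512],
       [ 0.00517979, -0.65483939, -0.75575032,  0.90772436],
       [ 0.        ,  0.        ,  0.        ,  1.        ]])}
top {'fx': 402.5683806962637, 'fy': 402.5683806962637, 'cx': 278.8884724224038, 'cy': 208.29982802211887, 'distortion': array([0.01428804, 0.        , 0.        , 0.        , 0.        ]), 'extrinsics': array([[ 0.02881792, -0.9905882 ,  0.13380789,  0.43891976],
       [-0.99950333, -0.02684848,  0.01649995, -0.14655349],
       [-0.01275212, -0.13421693, -0.99086992,  1.29432857],
       [ 0.        ,  0.        ,  0.        ,  1.        ]])}
{'clock': 0.1, 'joint_pos': array([-1.27249035,  0.42667683,  0.07385509,  1.60654228, -0.03407398,
        1.11078793, -0.06709079]), 'qd': array([-0.00040082, -0.00178066, -0.00062102, -0.00217581, -0.00044218,
       -0.00086117,  0.00020208]), 'effort': array([ 7.56110181e-03, -9.51534891e+01,  3.77140671e+00, -4.64397740e+01,
        1.97109743e-02,  6.56536577e-03,  3.91205532e-06]), 'tcp_pos': array([0.2921414 , 0.60810095, 0.23067609]), 'ee_rot': array([ 2.22043040e-01,  9.75036694e-01, -5.72647733e-04, -7.61387246e-05]), 'force': array([ 0.86289629, -0.82194774, -0.44057359]), 'ft_torque': array([ 0.00360835, -0.00191777, -0.00557246]), 'gripper_force': 0.0, 'width': 0.0852369376621334}
```

View pics/scene0.png

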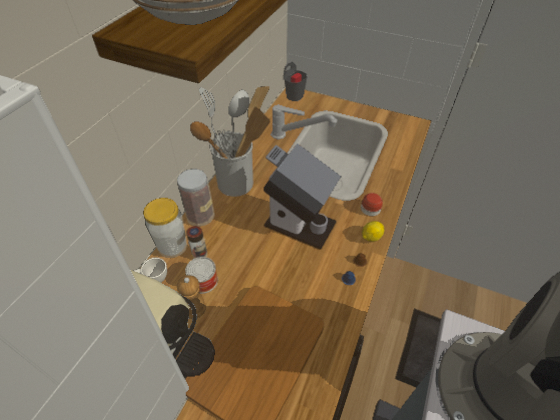

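View pics/top0.png

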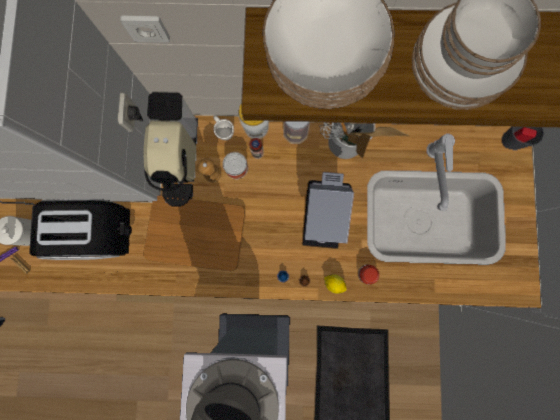

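The scene view shows the grinder with its shut cover around (300,185). In the top view, the cover is at (328,215), its tab at (332,180), and the board spans about (145–245, 195–270). I'll enlarge the grinder and board next.

Run:
```python
import cv2,numpy as np
s=cv2.imread('pics/scene0.png');t=cv2.imread('pics/top0.png')
a=cv2.resize(s[140:250,255:355],(400,440),interpolation=cv2.INTER_CUBIC)
b=cv2.resize(t[165:255,290:370],(400,450),interpolation=cv2.INTER_CUBIC)
c=np.zeros((450,800,3),np.uint8);c[:440,:400]=a;c[:,400:]=b
cv2.imwrite('pics/crop1.png',c)
cv2.imwrite('pics/crop2.png',cv2.resize(t[160:300,130:290],(800,700))[:600])
```

```text
(no output)
```

View pics/crop1.png

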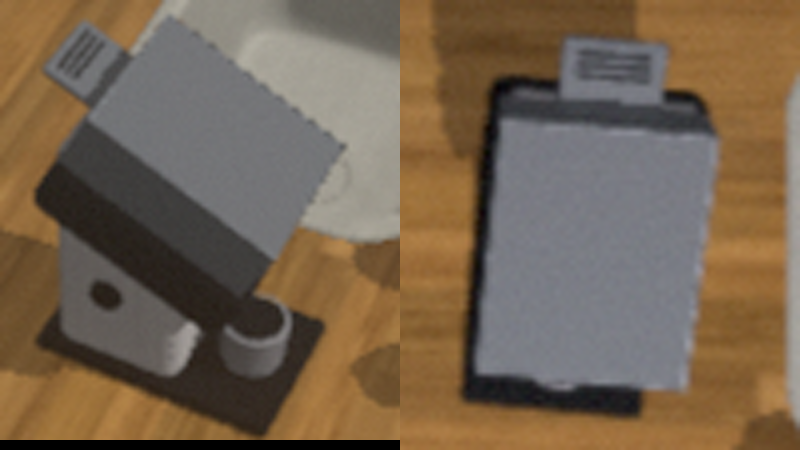

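View pics/crop2.png

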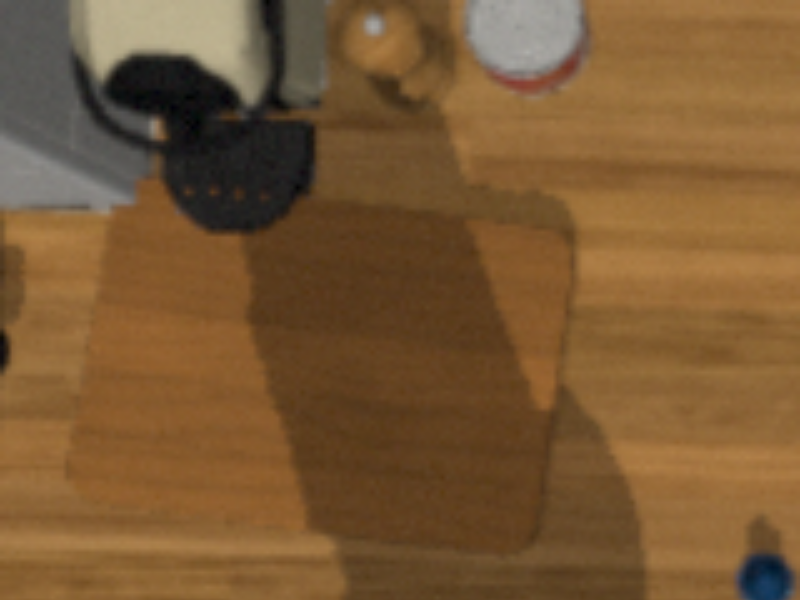

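```bash
cat > h.py <<'E'
import numpy as np,cv2
from rig import *
from scipy.optimize import least_squares
from scipy.spatial.transform import Rotation as R
def proj(n,P):
    c=get_calibration(n);E=np.linalg.inv(c["extrinsics"])
    K=np.array([[c["fx"],0,c["cx"]],[0,c["fy"],c["cy"]],[0,0,1]])
    return cv2.projectPoints(np.atleast_2d(P).astype(float),cv2.Rodrigues(E[:3,:3])[0],E[:3,3],K,c["distortion"])[0][:,0]
def onplane(n,uv,z):
    c=get_calibration(n);E=c["extrinsics"]
    K=np.array([[c["fx"],0,c["cx"]],[0,c["fy"],c["cy"]],[0,0,1]])
    q=cv2.undistortPoints(np.array(uv,float).reshape(-1,1,2),K,c["distortion"])[:,0]
    d=np.c_[q,np.ones(len(q))]@E[:3,:3].T
    return E[:3,3]+d*((z-E[2,3])/d[:,2])[:,None]
def spR(yaw): return (R.from_euler('z',yaw)*R.from_euler('y',-25,degrees=True)).as_matrix()
E
python3 - <<'E'
from h import *
f=lambda a,s,o:(np.array(a)+.5)/s-.5+np.array(o)
S=f([[90,120],[172,18],[275,262],[345,147],[83,20],[42,68]],4,(255,140))
T=f([[100,118],[318,135],[75,375],[288,390],[163,37],[268,45]],5,(290,165))
L=np.array([[0,.058,0],[0,-.058,0],[-.146,.058,0],[-.146,-.058,0]])
def res(p,full=False):
    P=p[:3]+L@spR(p[3]).T
    r=np.r_[proj("scene",P)-S[:4],proj("top",P)-T[:4]]
    return r if full else r.ravel()
s=least_squares(res,[.6,-.25,.3,0],loss='soft_l1');print(s.x,res(s.x,True).round(1).tolist())
M=spR(s.x[3])
# triangulate tab end corners in spindle axes rel. to cover top back middle
for i,j in((5,4),(4,5)):
    q=least_squares(lambda P:np.r_[proj("scene",P)[0]-S[i],proj("top",P)[0]-T[j]],[.65,-.25,.3])
    print(q.x,M.T@(q.x-s.x[:3]),q.cost)
def show(name,q): print(name,q.round(3).tolist())
B=f([[112,182],[577,222],[63,495],[537,556]],5,(130,160))
show('board',onplane("top",B,.021))
for n,uv,z in(('capb',(283,276),.029),('capa',(305,281),.029),('lemon',(336,285),.028),('timer',(370,274),.054),('mill',(206,168),.14),('tin',(235,163),.058),('jar',(256,146),.1),('utens',(347,145),.15)):
    show(name:=n,onplane("top",[uv],z))
E
```

```text
[ 0.6324536  -0.26738427  0.24182653 -0.05432603] [[-1.3, 0.3], [-1.4, -0.9], [0.0, 0.1], [-0.3, 0.0], [0.2, 0.5], [0.4, 0.6], [0.3, 0.2], [-0.3, 0.7]]
[ 0.68072895 -0.2417433   0.24339004] [ 0.04308671  0.02822446 -0.01836651] 0.07534858236409589
[ 0.67802506 -0.29787146  0.2413734 ] [ 0.04254967 -0.02796771 -0.02034121] 0.13708356254433735
board [[0.64, 0.283, 0.021], [0.622, -0.017, 0.021], [0.44, 0.3, 0.021], [0.41, -0.0, 0.021]]
capb [[0.398, -0.144, 0.029]]
capa [[0.385, -0.213, 0.029]]
lemon [[0.376, -0.309, 0.028]]
timer [[0.413, -0.408, 0.054]]
mill [[0.708, 0.09, 0.14]]
tin [[0.746, 0.016, 0.058]]
jar [[0.791, -0.051, 0.1]]
utens [[0.785, -0.321, 0.15]]
```

```bash
cat >> h.py <<'E'
YAW=-.0543
def go(p,Rt,note=''):
    s=read_state();R0=R.from_quat(s["ee_rot"])
    w=(R.from_matrix(Rt)*R0.inv()).as_rotvec();d=np.array(p)-s["tcp_pos"]
    print(note,"slide",d.round(4).tolist(),"ang",w.round(4).tolist(),"rows",round(max(np.linalg.norm(d)/.0625,np.degrees(np.linalg.norm(w))/10.7),1),"t",round(s["clock"],2),"q",s["joint_pos"].round(2).tolist())
def toolR(turn=0,tilt=25):
    "tool z = -spindle z, tool y = spindle y turned by 'turn' rad about the spindle z"
    M=(R.from_euler('z',YAW)*R.from_euler('y',-tilt,degrees=True)*R.from_euler('z',turn)).as_matrix()
    return np.c_[-M[:,0],M[:,1],-M[:,2]]
E
python3 - <<'E'
from h import *
M=spR(YAW);tab=np.array([.662,-.269,.232])
go(tab+.10*M[:,2],toolR())
go([.46,.17,.38],toolR(),'mid')
E
```

```text
slide [0.3277, -0.8748, 0.092] ang [-0.108, -0.4255, 0.3875] rows 15.0 t 0.1 q [-1.27, 0.43, 0.07, 1.61, -0.03, 1.11, -0.07]
mid slide [0.1679, -0.4381, 0.1493] ang [-0.108, -0.4255, 0.3875] rows 7.9 t 0.1 q [-1.27, 0.43, 0.07, 1.61, -0.03, 1.11, -0.07]
```

```bash
python3 -m pendant '[{"slide":[0.03,-0.05,0.05],"angular":[-0.02,-0.1,0.09],"hand":-1},{"slide":[0.06,-0.10,0.09],"angular":[-0.05,-0.2,0.18],"hand":-1},{"slide":[0.08,-0.16,0.13],"angular":[-0.08,-0.3,0.27],"hand":-1},{"slide":[0.10,-0.22,0.15],"angular":[-0.108,-0.4255,0.3875],"hand":-1},{"slide":[0.12,-0.28,0.15],"angular":[-0.108,-0.4255,0.3875],"hand":-1}]' 40
python3 -m pendant '[{"slide":[0.02,-0.06,0],"angular":[0,0,0],"hand":-1},{"slide":[0.04,-0.12,0],"angular":[0,0,0],"hand":-1},{"slide":[0.06,-0.18,0],"angular":[0,0,0],"hand":-1},{"slide":[0.08,-0.24,0],"angular":[0,0,0],"hand":-1},{"slide":[0.10,-0.30,0],"angular":[0,0,0],"hand":-1}]'
python3 - <<'E'
from h import *
M=spR(YAW);tab=np.array([.662,-.269,.232])
go(tab+.10*M[:,2],toolR())
E
```

```text
clock: 0.72
tcp_pos: [0.3998, 0.3615, 0.3766]
ee_rot: [0.024, 0.976, -0.005, 0.217]
force: [0.9, 0.1, 0.3]
width: -0.0
gripper_force: 0.0
clock: 1.35
tcp_pos: [0.4997, 0.0638, 0.3759]
ee_rot: [0.026, 0.976, -0.005, 0.216]
force: [1.3, 1.6, 0.3]
width: 0.0
gripper_force: 0.0
 slide [0.1201, -0.3305, -0.0532] ang [-0.0015, 0.0, -0.0005] rows 5.7 t 1.35 q [-1.06, -0.32, 0.54, 2.1, 0.47, 0.99, 0.8]
```

```bash
python3 -m pendant '[{"slide":[0.02,-0.06,0],"angular":[0,0,0],"hand":-1},{"slide":[0.045,-0.12,0],"angular":[0,0,0],"hand":-1},{"slide":[0.065,-0.18,-0.01],"angular":[0,0,0],"hand":-1},{"slide":[0.09,-0.24,-0.02],"angular":[0,0,0],"hand":-1},{"slide":[0.11,-0.3,-0.04],"angular":[0,0,0],"hand":-1}]'
python3 -m pendant '[{"slide":[0.01,-0.03,-0.012],"angular":[0,0,0],"hand":-1},{"slide":[0.01,-0.03,-0.012],"angular":[0,0,0],"hand":-1},{"slide":[0.01,-0.03,-0.012],"angular":[0,0,0],"hand":-1}]'
python3 - <<'E'
from h import *
M=spR(YAW);tab=np.array([.662,-.269,.232])
go(tab+.04*M[:,2],toolR())
s=snapshot("scene");t=snapshot("top")
a=cv2.resize(s[110:210,235:335],(400,400),interpolation=cv2.INTER_CUBIC)
b=cv2.resize(t[120:220,280:380],(400,400),interpolation=cv2.INTER_CUBIC)
cv2.imwrite('pics/tab.png',np.hstack([a,b]))
p=read_state()["tcp_pos"];print(p,proj("scene",p),proj("top",p))
E
```

```text
clock: 1.98
tcp_pos: [0.5994, -0.2069, 0.3482]
ee_rot: [0.027, 0.976, -0.009, 0.217]
force: [-2.0, -1.2, 4.3]
width: 0.0
gripper_force: 0.0
clock: 2.35
tcp_pos: [0.6004, -0.2308, 0.3397]
ee_rot: [0.027, 0.975, -0.006, 0.22]
force: [-0.3, -1.0, -0.3]
width: -0.0
gripper_force: 0.0
 slide [0.0447, -0.0373, -0.0715] ang [0.0002, 0.0072, 0.0009] rows 1.5 t 2.35 q [-1.38, -0.5, 1.37, 1.93, 0.61, 0.92, 1.31]
[ 0.60032622 -0.23118079  0.33978019] [[293.80916115 136.36926114]] [[321.15519007 196.00496949]]
```

View pics/tab.png

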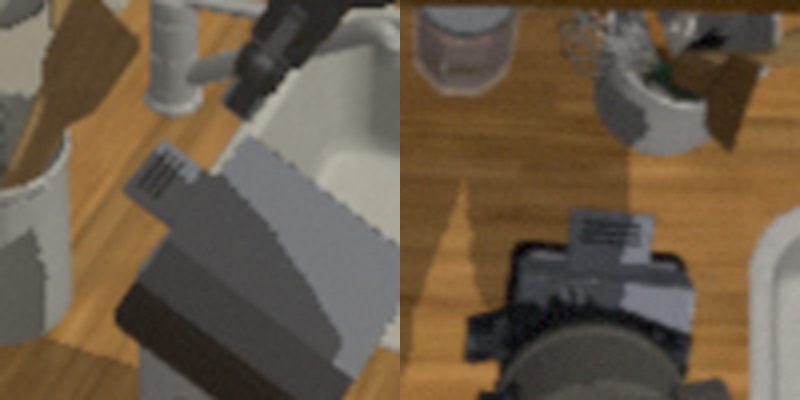

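The left crop shows the closed fingertips at scene pixel (295,136), matching the projected TCP, so the calibration holds. The arm stopped short because joints 2 and 3 are at their limits. I'll back out and log states to fit a kinematic model, so I can plan a path that avoids this.

```bash
cat > log.py <<'E'
from rig import *
import json
s=read_state();open('states.jsonl','a').write(json.dumps({k:s[k].tolist() for k in("joint_pos","tcp_pos","ee_rot")})+"\n")
print(s["joint_pos"].round(2).tolist())
E
python3 log.py
python3 -m pendant '[{"slide":[-0.02,0.05,0],"angular":[0,0.05,0],"hand":-1},{"slide":[-0.04,0.10,0.01],"angular":[0,0.15,0],"hand":-1},{"slide":[-0.06,0.15,0.02],"angular":[0,0.3,0],"hand":-1},{"slide":[-0.08,0.20,0.03],"angular":[0,0.44,0],"hand":-1},{"slide":[-0.09,0.25,0.03],"angular":[0,0.44,0],"hand":-1}]';python3 log.py
python3 -m pendant '[{"slide":[-0.02,0.05,0],"angular":[0,0,-0.1],"hand":-1},{"slide":[-0.03,0.1,-0.02],"angular":[0,0,-0.2],"hand":-1},{"slide":[-0.04,0.15,-0.04],"angular":[0,0,-0.3],"hand":-1},{"slide":[-0.05,0.20,-0.06],"angular":[0,0,-0.4],"hand":-1},{"slide":[-0.06,0.25,-0.06],"angular":[0,0,-0.4],"hand":-1}]';python3 log.py
python3 - <<'E'
import json,numpy as np
from scipy.optimize import least_squares
from scipy.spatial.transform import Rotation as R
D=[json.loads(l) for l in open('states.jsonl')]
D.append(dict(joint_pos=[-1.27249035,.42667683,.07385509,1.60654228,-.03407398,1.11078793,-.06709079],tcp_pos=[.2921414,.60810095,.23067609],ee_rot=[.22204304,.97503669,-.00057265,-.0000761387]))
ax='zyzyzyz'
def fk(p,q,sg):
    # p: h+3 link lengths, elbow offset x, wrist offset x ; base yaw, tool yaw
    T=R.from_euler('z',p[0]);x=np.zeros(3)
    off=[(0,0,p[2]),(0,0,0),(p[6],0,p[3]),(-p[6]*0+p[7],0,0),(p[8],0,p[4]),(p[9],0,0),(0,0,p[5])]
    for i in range(7):
        if i in(0,): x=x+T.apply(off[0])
        T=T*R.from_euler(ax[i],sg[i]*q[i])
        if i: x=x+T.apply(off[i])
    return x,T*R.from_euler('z',p[1])
import itertools
best=[]
for sg in itertools.product([1,-1],repeat=3):
    s=[sg[0],1,sg[1],1,sg[2],1,-1]
    for s7 in(1,-1):
      s[6]=s7
      for b in(0,np.pi/2,np.pi,-np.pi/2):
        def res(p):
            r=[]
            for d in D:
                x,T=fk(p,d['joint_pos'],s);r+=list(x-d['tcp_pos'])+list((T.inv()*R.from_quat(d['ee_rot'])).as_rotvec()*.3)
            return np.array(r)
        f=least_squares(res,[b,b,.3,.4,.4,.2,0,0,0,0]);best.append((f.cost,list(s),f.x.round(4).tolist()))
best.sort(key=lambda t:t[0])
for b in best[:4]:print(b)
E
```

```text
[-1.38, -0.5, 1.37, 1.93, 0.61, 0.92, 1.31]
clock: 3.08
tcp_pos: [0.5115, 0.0171, 0.3704]
ee_rot: [0.026, 1.0, -0.011, 0.001]
force: [2.2, 1.2, -0.0]
width: 0.0002
gripper_force: 0.0
[-1.8, -0.37, 1.36, 1.82, 0.38, 1.42, 0.99]
clock: 3.7
tcp_pos: [0.4416, 0.2536, 0.3165]
ee_rot: [0.225, 0.974, -0.009, 0.004]
force: [1.1, 1.9, 3.4]
width: 0.0001
gripper_force: 0.0
[-2.38, -0.5, 1.37, 1.9, 0.51, 1.39, -0.02]
(np.float64(0.000133197514287484), [-1, 1, -1, 1, -1, 1, -1], [-0.0915, 1.4815, 0.2684, 0.3954, 0.5411, 0.3234, -0.0566, -0.1616, 0.0018, -0.009])
(np.float64(0.00013319751428749304), [-1, 1, -1, 1, -1, 1, -1], [-0.0915, 1.4815, 0.2684, 0.3954, 0.5411, 0.3234, -0.0566, -0.1616, 0.0018, -0.009])
(np.float64(0.00013319751428751873), [-1, 1, -1, 1, -1, 1, -1], [-0.0915, 1.4815, 0.2684, 0.3954, 0.5411, 0.3234, -0.0566, -0.1616, 0.0018, -0.009])
(np.float64(0.04170445958680333), [-1, 1, -1, 1, -1, 1, -1], [3.0345, 4.6026, 0.3681, -0.2109, -0.9839, -0.3124, 0.6876, 0.518, -0.0793, 0.1329])
```

```bash
cat > km.py <<'E'
import json,numpy as np
from scipy.optimize import least_squares,lsq_linear
from scipy.spatial.transform import Rotation as R
LO=np.array([-2.85,-.5,-1.23,.21,-1.02,.16,-2.73]);HI=np.array([2.85,2.14,1.37,2.46,4.16,2.05,2.73])
SG=[-1,1,-1,1,-1,1,-1]
D=[json.loads(l) for l in open('states.jsonl')]
Q0=[-1.27249035,.42667683,.07385509,1.60654228,-.03407398,1.11078793,-.06709079]
D.append(dict(joint_pos=Q0,tcp_pos=[.2921414,.60810095,.23067609],ee_rot=[.22204304,.97503669,-.00057265,-.0000761387]))
def fk(p,q):
    off=np.zeros((7,3));off[0]=0,0,p[2];off[2]=p[6],p[10],p[3];off[3]=p[7],0,0;off[4]=p[8],p[11],p[4];off[5]=p[9],0,0;off[6]=0,0,p[5];off[1]=p[12],p[13],0
    T=R.from_euler('z',p[0]);x=T.apply(off[0])
    for i in range(7):
        T=T*R.from_euler('zyzyzyz'[i],SG[i]*q[i]);
        if i:x=x+T.apply(off[i])
    return x,T*R.from_euler('z',p[1])
def err(p,q,x,r):
    a,T=fk(p,q);return np.r_[np.array(x)-a,(R.from_quat(r)*T.inv()).as_rotvec()]
f=least_squares(lambda p:np.r_[np.concatenate([err(p,d['joint_pos'],d['tcp_pos'],d['ee_rot'])*[1,1,1,.3,.3,.3] for d in D]),p[[6,7,8,9,10,11,12,13]]*.003],[-.09,1.48,.27,.4,.54,.32,-.05,-.16]+[0]*6)
P=f.x
def jac(q):
    x,T=fk(P,q);J=np.zeros((6,7))
    for i in range(7):
        d=np.zeros(7);d[i]=1e-5;a,t=fk(P,q+d);J[:,i]=np.r_[(a-x),(t*T.inv()).as_rotvec()]/1e-5
    return J
def sim(q,x,r,n=20):
    "clamped minimum-norm steps to pose x,r (quat)"
    q=np.array(q,float)
    x0,T0=fk(P,q);w=(R.from_quat(r)*T0.inv()).as_rotvec()
    for k in range(1,n+1):
        e=err(P,q,x0+(np.array(x)-x0)*k/n,(R.from_rotvec(w*k/n)*T0).as_quat())
        J=jac(q);A=np.vstack([J,.01*np.eye(7)])
        q=q+lsq_linear(A,np.r_[e,np.zeros(7)],(LO-q-1e-6,HI-q+1e-6)).x
    return q
E
python3 - <<'E'
from km import *
print(f.cost,P.round(3).tolist())
for d in D: print(err(P,d['joint_pos'],d['tcp_pos'],d['ee_rot']).round(4).tolist())
q=np.array(Q0)
for x,r in(([.4121,.328,.38],[.024,.976,-.005,.217]),([.512,.028,.38],[.026,.976,-.005,.217]),([.632,-.302,.328],[.026,.976,-.005,.217])):
    q=sim(q,x,r);print(q.round(2).tolist())
q=sim(D[0]['joint_pos'],[.5115,.0171,.3704],[.026,1,-.011,.001]);print(q.round(2).tolist())
E
```

```text
9.188006797041458e-09 [-0.0, 1.571, 0.283, 0.555, 0.495, 0.339, -0.002, 0.0, 0.0, 0.0, -0.035, -0.001, -0.0, -0.028]
[0.0, -0.0, -0.0, 0.0, -0.0, 0.0]
[-0.0, -0.0, -0.0, 0.0, -0.0, 0.0]
[-0.0, 0.0, 0.0, 0.0, -0.0, 0.0]
[0.0, 0.0, 0.0, -0.0, -0.0, 0.0]
[-1.21, -0.09, 0.15, 1.97, 0.45, 1.1, 0.29]
[-1.03, -0.32, 0.59, 2.08, 0.46, 0.97, 0.9]
[-1.3, -0.5, 1.37, 1.9, 0.57, 0.94, 1.42]
[-1.8, -0.35, 1.37, 1.82, 0.37, 1.41, 1.02]
```

```bash
cat > plan.py <<'E'
from km import *
import time
from h import toolR,spR,YAW,read_state
M=spR(YAW);tab=np.array([.662,-.269,.232]);sp=np.array([.568,-.264,.178])
qt=lambda Rm:R.from_matrix(Rm).as_quat()
def marg(q): return np.minimum(q-LO,HI-q).min()
if __name__=='__main__':
    pre=tab+.08*M[:,2];rt=qt(toolR())
    # best-margin IK
    rng=np.random.default_rng(0);b=[]
    for k in range(30):
        f=least_squares(lambda q:np.r_[err(P,q,pre,rt)*50,(q-(LO+HI)/2)/(HI-LO)*.5],rng.uniform(LO,HI),bounds=(LO,HI))
        e=err(P,f.x,pre,rt)
        if abs(e).max()<.02:b.append((marg(f.x),f.x.round(2).tolist()))
    b.sort(key=lambda t:-t[0]);print(b[:3])
    q0=read_state()["joint_pos"];t=time.time();res=[]
    while time.time()-t<200:
        n=rng.integers(1,4);q=q0.copy();W=[];ok=True
        for i in range(n):
            w=(rng.uniform([.3,-.1,.3],[.6,.5,.6]),rng.uniform([-1.5,-.6,-.5],[1.5,.6,.5]))
            Rw=(R.from_euler('zyx',w[1])*R.from_matrix(toolR(0,0))).as_quat()
            q=sim(q,w[0],Rw,8);e=err(P,q,w[0],Rw)
            if abs(e).max()>.03: ok=False;break
            W.append((w[0].round(2).tolist(),Rw.round(3).tolist(),q.round(2).tolist()))
        if not ok: continue
        q=sim(q,pre,rt,10)
        if abs(err(P,q,pre,rt)).max()<.01: res.append((marg(q),q.round(2).tolist(),W))
    res.sort(key=lambda t:-t[0]);print(len(res))
    for r in res[:3]:print(r)
E
python3 plan.py
```

```text
[(np.float64(0.5495837213185635), [0.53, 0.19, -0.18, 1.83, -0.14, 0.71, 1.97]), (np.float64(0.549583702171457), [0.53, 0.19, -0.18, 1.83, -0.14, 0.71, 1.97]), (np.float64(0.5495836841187144), [0.53, 0.19, -0.18, 1.83, -0.14, 0.71, 1.97])]
114
(np.float64(0.5672176209698909), [-0.04, 0.19, 0.48, 1.86, -0.34, 0.73, 2.14], [([0.41, 0.13, 0.51], [-0.345, 0.901, 0.125, 0.231], [-0.9, -0.5, 0.38, 1.95, 0.01, 1.14, 1.79]), ([0.34, 0.15, 0.49], [0.324, 0.945, -0.036, 0.012], [-0.49, -0.2, -0.12, 1.76, 0.04, 1.63, 0.3]), ([0.45, 0.18, 0.54], [-0.178, 0.94, 0.218, -0.193], [-0.39, 0.19, 0.22, 1.4, -0.51, 1.93, 1.69])])
(np.float64(0.5651395774097548), [-0.01, 0.19, 0.45, 1.86, -0.35, 0.73, 2.15], [([0.38, 0.2, 0.41], [-0.465, 0.877, -0.006, -0.117], [-2.27, -0.5, 1.24, 1.77, 0.35, 1.75, 1.45]), ([0.34, 0.02, 0.58], [0.283, 0.915, 0.254, 0.137], [-0.01, -0.5, 0.1, 1.87, -0.39, 1.38, 1.06])])
(np.float64(0.5649910025163623), [-0.05, 0.19, 0.49, 1.86, -0.37, 0.72, 2.16], [([0.31, -0.06, 0.49], [-0.516, 0.844, 0.058, 0.132], [-0.29, -0.5, 0.31, 1.95, -0.1, 1.5, 2.67]), ([0.39, -0.01, 0.4], [-0.431, 0.875, -0.01, 0.219], [-0.24, -0.45, 0.17, 2.16, -0.09, 1.01, 2.45])])
```

Run:
```python
from h import *
from plan import *
a=([.31,-.06,.49],[-.516,.844,.058,.132]);b=([.39,-.01,.40],[-.431,.875,-.01,.219])
go(a[0],R.from_quat(a[1]).as_matrix(),'A')
q=read_state()["joint_pos"]
x0,T0=fk(P,q);w=(R.from_quat(a[1])*T0.inv()).as_rotvec()
for k in range(1,16):
    q=sim(q,x0+(np.array(a[0])-x0)*k/15,(R.from_rotvec(w*k/15)*T0).as_quat(),2)
    if k%3==0: print(q.round(2).tolist())
```

```text
A slide [-0.1316, -0.3136, 0.1735] ang [0.0724, -0.2974, 1.542] rows 8.4 t 3.7 q [-2.38, -0.5, 1.37, 1.9, 0.51, 1.39, -0.02]
[-2.02, -0.5, 1.04, 1.99, 0.49, 1.4, 0.32]
[-1.59, -0.5, 0.74, 2.03, 0.4, 1.39, 0.78]
[-1.09, -0.5, 0.48, 2.04, 0.24, 1.37, 1.37]
[-0.62, -0.5, 0.33, 2.01, 0.05, 1.4, 2.04]
[-0.37, -0.5, 0.35, 1.94, -0.06, 1.5, 2.63]
```

```bash
python3 -m pendant '[{"slide":[-0.009,-0.021,0.012],"angular":[0.005,-0.02,0.103],"hand":-1},{"slide":[-0.018,-0.042,0.023],"angular":[0.01,-0.04,0.206],"hand":-1},{"slide":[-0.026,-0.063,0.035],"angular":[0.014,-0.06,0.308],"hand":-1},{"slide":[-0.035,-0.084,0.046],"angular":[0.019,-0.08,0.411],"hand":-1},{"slide":[-0.044,-0.105,0.058],"angular":[0.024,-0.1,0.514],"hand":-1}]';python3 log.py
python3 -m pendant '[{"slide":[-0.009,-0.021,0.012],"angular":[0.005,-0.02,0.103],"hand":-1},{"slide":[-0.018,-0.042,0.023],"angular":[0.01,-0.04,0.206],"hand":-1},{"slide":[-0.026,-0.063,0.035],"angular":[0.014,-0.06,0.308],"hand":-1},{"slide":[-0.035,-0.084,0.046],"angular":[0.019,-0.08,0.411],"hand":-1},{"slide":[-0.044,-0.105,0.058],"angular":[0.024,-0.1,0.514],"hand":-1}]';python3 log.py
python3 -m pendant '[{"slide":[-0.009,-0.021,0.012],"angular":[0.005,-0.02,0.103],"hand":-1},{"slide":[-0.018,-0.042,0.023],"angular":[0.01,-0.04,0.206],"hand":-1},{"slide":[-0.026,-0.063,0.035],"angular":[0.014,-0.06,0.308],"hand":-1},{"slide":[-0.035,-0.084,0.046],"angular":[0.019,-0.08,0.411],"hand":-1},{"slide":[-0.044,-0.105,0.058],"angular":[0.024,-0.1,0.514],"hand":-1}]';python3 log.py
python3 - <<'E'
from plan import *
q0=read_state()["joint_pos"];rt=qt(toolR());pre=tab+.08*M[:,2]
for b in [([.39,-.01,.40],[-.431,.875,-.01,.219]),([.45,-.15,.42],rt),([.39,-.05,.45],rt)]:
    q=sim(q0,*b,12);print(b,q.round(2).tolist(),err(P,q,*b).round(3).tolist());q=sim(q,pre,rt,12);print(q.round(2).tolist(),err(P,q,pre,rt).round(3).tolist())
from h import go
go([.45,-.15,.42],toolR())
E
```

```text
clock: 4.32
tcp_pos: [0.3974, 0.1474, 0.3753]
ee_rot: [-0.034, 0.998, 0.016, 0.051]
force: [0.5, -0.2, -0.7]
width: 0.0003
gripper_force: 0.0
[-1.72, -0.5, 0.83, 2.02, 0.43, 1.39, 0.64]
clock: 4.95
tcp_pos: [0.3542, 0.0441, 0.4324]
ee_rot: [-0.282, 0.954, 0.038, 0.095]
force: [1.1, -0.3, 0.3]
width: -0.0001
gripper_force: 0.0
[-0.91, -0.5, 0.41, 2.03, 0.16, 1.37, 1.6]
clock: 5.58
tcp_pos: [0.3101, -0.0611, 0.4904]
ee_rot: [-0.515, 0.845, 0.058, 0.133]
force: [0.0, -0.5, 0.7]
width: 0.0002
gripper_force: 0.0
[-0.32, -0.49, 0.33, 1.94, -0.08, 1.5, 2.66]
([0.39, -0.01, 0.4], [-0.431, 0.875, -0.01, 0.219]) [-0.26, -0.46, 0.17, 2.17, -0.07, 1.01, 2.42] [0.0, 0.0, -0.0, -0.0, 0.0, -0.0]
[-0.07, 0.2, 0.52, 1.86, -0.38, 0.73, 2.17] [0.0, 0.0, 0.001, 0.001, 0.001, -0.001]
([0.45, -0.15, 0.42], array([ 0.02650318,  0.9759362 , -0.00587561,  0.21635985])) [0.04, -0.3, 0.15, 2.04, -0.02, 0.97, 1.72] [0.0, -0.0, 0.0, -0.001, 0.002, -0.001]
[0.09, 0.19, 0.33, 1.86, -0.31, 0.72, 2.11] [0.0, 0.0, 0.0, 0.0, 0.0, 0.0]
([0.39, -0.05, 0.45], array([ 0.02650318,  0.9759362 , -0.00587561,  0.21635985])) [0.11, -0.46, -0.12, 2.08, -0.03, 1.08, 1.52] [-0.0, -0.0, 0.0, -0.001, 0.001, -0.001]
[0.19, 0.18, 0.21, 1.85, -0.28, 0.71, 2.08] [0.0, 0.001, 0.001, 0.0, 0.0, 0.0]
 slide [0.1399, -0.0889, -0.0704] ang [0.1128, -0.1158, -1.1384] rows 6.2 t 5.58 q [-0.32, -0.49, 0.33, 1.94, -0.08, 1.5, 2.66]
```

```bash
python3 -m pendant '[{"slide":[0.02,-0.013,-0.01],"angular":[0.016,-0.016,-0.163],"hand":-1},{"slide":[0.04,-0.025,-0.02],"angular":[0.032,-0.033,-0.325],"hand":-1},{"slide":[0.06,-0.038,-0.03],"angular":[0.048,-0.05,-0.488],"hand":-1},{"slide":[0.08,-0.05,-0.04],"angular":[0.064,-0.066,-0.65],"hand":-1},{"slide":[0.1,-0.063,-0.05],"angular":[0.08,-0.083,-0.813],"hand":-1}]'
python3 -m pendant '[{"slide":[0.02,-0.013,-0.01],"angular":[0.016,-0.016,-0.163],"hand":-1},{"slide":[0.04,-0.026,-0.02],"angular":[0.033,-0.033,-0.325],"hand":-1},{"slide":[0.04,-0.026,-0.02],"angular":[0.033,-0.033,-0.325],"hand":-1}]'
python3 - <<'E'
from plan import *
from h import go
go(tab+.08*M[:,2],toolR())
E
```

```text
clock: 6.2
tcp_pos: [0.411, -0.1238, 0.4397]
ee_rot: [-0.132, 0.971, 0.013, 0.199]
force: [-0.1, 0.6, -0.1]
width: -0.0001
gripper_force: 0.0
clock: 6.58
tcp_pos: [0.4505, -0.1494, 0.4189]
ee_rot: [0.028, 0.976, -0.006, 0.215]
force: [-1.0, -0.5, -0.3]
width: 0.0002
gripper_force: 0.0
 slide [0.1778, -0.1178, -0.1143] ang [-0.0011, -0.0036, 0.0024] rows 3.9 t 6.58 q [0.04, -0.3, 0.15, 2.04, -0.02, 0.97, 1.71]
```

```bash
python3 -m pendant '[{"slide":[0.045,-0.03,-0.015],"angular":[0,-0.004,0.002],"hand":-1},{"slide":[0.09,-0.06,-0.04],"angular":[0,-0.004,0.002],"hand":-1},{"slide":[0.135,-0.09,-0.075],"angular":[0,-0.004,0.002],"hand":-1},{"slide":[0.181,-0.119,-0.113],"angular":[0,-0.004,0.002],"hand":-1},{"slide":[0.181,-0.119,-0.113],"angular":[0,-0.004,0.002],"hand":-1}]'
python3 - <<'E'
from plan import *
from h import go
for h in(.02,.0,-.014):go(tab+.003*M[:,0]+h*M[:,2],toolR())
E
```

```text
clock: 7.2
tcp_pos: [0.6321, -0.2687, 0.3029]
ee_rot: [0.025, 0.976, -0.005, 0.215]
force: [-0.6, 0.0, 0.8]
width: -0.0003
gripper_force: 0.0
 slide [0.0241, -0.0, -0.0515] ang [-0.0008, -0.0035, -0.0034] rows 0.9 t 7.2 q [0.06, 0.2, 0.36, 1.85, -0.33, 0.73, 2.13]
 slide [0.0326, -0.0005, -0.0696] ang [-0.0008, -0.0035, -0.0034] rows 1.2 t 7.2 q [0.06, 0.2, 0.36, 1.85, -0.33, 0.73, 2.13]
 slide [0.0385, -0.0008, -0.0823] ang [-0.0008, -0.0035, -0.0034] rows 1.5 t 7.2 q [0.06, 0.2, 0.36, 1.85, -0.33, 0.73, 2.13]
```

```bash
python3 -m pendant '[{"slide":[0.015,0,-0.032],"angular":[0,-0.003,0],"hand":-1},{"slide":[0.026,0,-0.055],"angular":[0,-0.003,0],"hand":-1},{"slide":[0.028,0,-0.06],"angular":[0,-0.003,0],"hand":-1},{"slide":[0.03,0,-0.064],"angular":[0,-0.003,0],"hand":-1},{"slide":[0.032,0,-0.068],"angular":[0,-0.003,0],"hand":-1}]'
python3 -m pendant '[{"slide":[0.002,0,-0.004],"angular":[0,0,0],"hand":-1},{"slide":[0.0035,0,-0.0075],"angular":[0,0,0],"hand":-1}]'
python3 -m pendant '[{"slide":[0.002,0,-0.004],"angular":[0,0,0],"hand":-1},{"slide":[0.0035,0,-0.0075],"angular":[0,0,0],"hand":-1}]'
```

```text
clock: 7.82
tcp_pos: [0.6638, -0.2683, 0.2407]
ee_rot: [0.026, 0.975, -0.005, 0.22]
force: [-0.1, 0.1, 0.4]
width: -0.0004
gripper_force: 0.0
clock: 8.07
tcp_pos: [0.6711, -0.2688, 0.2371]
ee_rot: [0.026, 0.974, -0.006, 0.224]
force: [7.3, 2.9, 30.8]
width: -0.0
gripper_force: 14.0
clock: 8.32
tcp_pos: [0.6784, -0.2692, 0.2335]
ee_rot: [0.025, 0.973, -0.007, 0.229]
force: [22.0, 2.0, 40.0]
width: -0.0001
gripper_force: 19.6
```

```bash
python3 -m pendant '[{"slide":[-0.006,0,0.012],"angular":[0,0,0],"hand":-1},{"slide":[-0.006,0,0.012],"angular":[0,0,0],"hand":-1}]'
python3 - <<'E'
from h import *
s=snapshot("scene");t=snapshot("top");p=read_state()["tcp_pos"]
u=proj("scene",p)[0];v=proj("top",p)[0];print(p,u,v,read_state()["force"])
def crop(i,c): 
    x,y=np.int32(c)-35;return cv2.resize(i[y:y+80,x:x+80],(400,400),interpolation=cv2.INTER_CUBIC)
cv2.imwrite('pics/tab2.png',np.hstack([crop(s,u),crop(t,v)]))
E
```

```text
clock: 8.57
tcp_pos: [0.6648, -0.2684, 0.2377]
ee_rot: [0.026, 0.975, -0.005, 0.22]
force: [1.1, -0.7, 1.1]
width: 0.0001
gripper_force: 0.5
[ 0.66436436 -0.26802625  0.23601432] [275.06661696 154.3610764 ] [331.76993622 179.12342111] [-0.46540602  0.91678529 -0.45173179]
```

View pics/tab2.png

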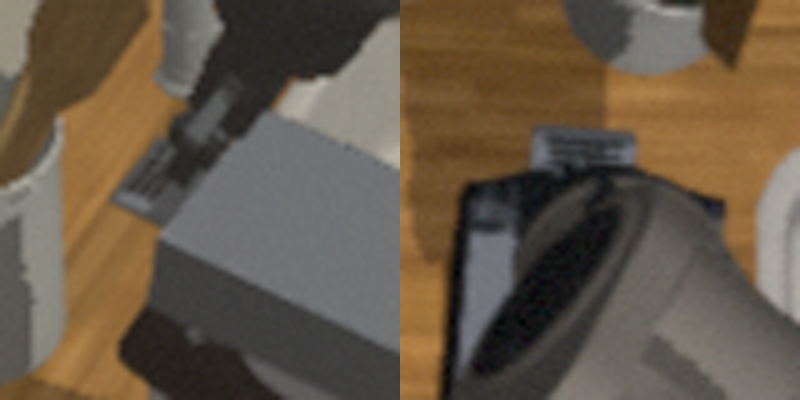

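The scene crop shows the cover already tilted partly open: its top edge slope has changed, and the fingers are against the tab near (190,120) in the crop. It has snapped over, so I'll withdraw along the tool axis.

```bash
python3 -m pendant '[{"slide":[-0.01,0,0.022],"angular":[0,0,0],"hand":-1},{"slide":[-0.03,0,0.065],"angular":[0,0,0],"hand":-1},{"slide":[-0.055,0.01,0.12],"angular":[0,0,0],"hand":-1},{"slide":[-0.085,0.03,0.165],"angular":[0,0,0],"hand":-1},{"slide":[-0.12,0.05,0.20],"angular":[0,0,0],"hand":-1}]'
python3 -m pendant '[{"slide":[-0.05,0.04,0],"angular":[0,0,0],"hand":-1},{"slide":[-0.1,0.08,-0.01],"angular":[0,0,0],"hand":-1},{"slide":[-0.14,0.12,-0.02],"angular":[0,0,0],"hand":0.2},{"slide":[-0.14,0.12,-0.02],"angular":[0,0,0],"hand":0.2},{"slide":[-0.14,0.12,-0.02],"angular":[0,0,0],"hand":0.2}]'
python3 -m pendant '[{"slide":[0,0,0],"angular":[0,0,0],"hand":0.2},{"slide":[0,0,0],"angular":[0,0,0],"hand":0.2},{"slide":[0,0,0],"angular":[0,0,0],"hand":0.2},{"slide":[0,0,0],"angular":[0,0,0],"hand":0.2},{"slide":[0,0,0],"angular":[0,0,0],"hand":0.2}]'
python3 - <<'E'
from h import *
s=snapshot("scene");t=snapshot("top")
cv2.imwrite("pics/s3.png",s);cv2.imwrite("pics/t3.png",t)
sp=[.568,-.264,.178];u=proj("scene",sp)[0];v=proj("top",sp)[0];print(u,v,read_state()["joint_pos"].round(2))
x,y=np.int32(u)-[30,50];a=cv2.resize(s[y:y+80,x:x+66],None,fx=6,fy=6,interpolation=cv2.INTER_CUBIC)
x1,y1=np.int32(v)-[33,40];b=cv2.resize(t[y1:y1+80,x1:x1+66],None,fx=6,fy=6,interpolation=cv2.INTER_CUBIC)
cv2.imwrite('pics/nut.png',np.hstack([a,b]));print(x,y,x1,y1)
E
```

```text
clock: 9.3
tcp_pos: [0.5437, -0.2176, 0.4371]
ee_rot: [0.026, 0.975, -0.005, 0.219]
force: [0.4, -0.1, 0.8]
width: -0.0001
gripper_force: 0.0
clock: 9.93
tcp_pos: [0.4047, -0.0983, 0.4161]
ee_rot: [0.026, 0.975, -0.005, 0.219]
force: [0.1, -0.7, 1.3]
width: 0.0514
gripper_force: 0.0
clock: 10.55
tcp_pos: [0.4047, -0.0981, 0.4162]
ee_rot: [0.026, 0.975, -0.005, 0.219]
force: [-0.1, -0.4, 0.7]
width: 0.0513
gripper_force: 0.0
[308.11173346 182.37701019] [327.4824975  217.31827938] [-0.05 -0.43  0.1   2.13  0.05  1.    1.54]
278 132 294 177
```

View pics/nut.png

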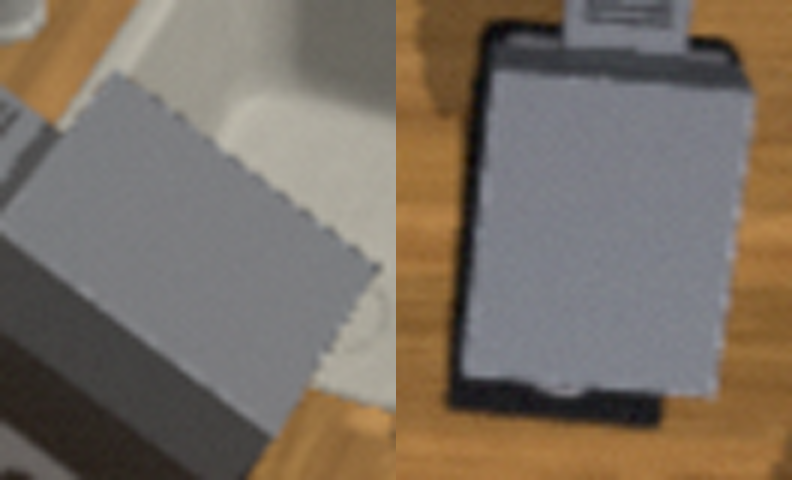

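The cover is shut again in both crops. Pulling out toward the robot dragged the half-open cover closed. I'll press again farther back on the tab and withdraw sideways instead.

```bash
python3 -m pendant '[{"slide":[0.045,-0.035,-0.005],"angular":[0,0,0],"hand":-1},{"slide":[0.095,-0.07,-0.01],"angular":[0,0,0],"hand":-1},{"slide":[0.145,-0.105,-0.03],"angular":[0,0,0],"hand":-1},{"slide":[0.19,-0.14,-0.065],"angular":[0,0,0],"hand":-1},{"slide":[0.235,-0.17,-0.105],"angular":[0,0,0],"hand":-1}]'
python3 -m pendant '[{"slide":[0.008,0,-0.017],"angular":[0,0,0],"hand":-1},{"slide":[0.016,0,-0.035],"angular":[0,0,0],"hand":-1},{"slide":[0.019,0,-0.04],"angular":[0,0,0],"hand":-1},{"slide":[0.021,0,-0.045],"angular":[0,0,0],"hand":-1},{"slide":[0.021,0,-0.045],"angular":[0,0,0],"hand":-1}]'
python3 - <<'E'
from plan import *
from h import go
for h in(.01,.0,-.01):go(tab+.009*M[:,0]+h*M[:,2],toolR())
print(read_state()["force"])
E
```

```text
clock: 11.28
tcp_pos: [0.6342, -0.2644, 0.3169]
ee_rot: [0.026, 0.975, -0.006, 0.22]
force: [0.8, 2.6, 1.7]
width: -0.0003
gripper_force: 0.0
clock: 11.9
tcp_pos: [0.6534, -0.263, 0.2734]
ee_rot: [0.026, 0.975, -0.005, 0.22]
force: [0.9, -0.7, -0.3]
width: 0.0
gripper_force: 0.0
 slide [0.0125, -0.0062, -0.0285] ang [-0.001, 0.007, -0.0012] rows 0.5 t 11.9 q [-0.02, 0.26, 0.44, 1.86, -0.42, 0.67, 2.19]
 slide [0.0168, -0.0064, -0.0376] ang [-0.001, 0.007, -0.0012] rows 0.7 t 11.9 q [-0.02, 0.26, 0.44, 1.86, -0.42, 0.67, 2.19]
 slide [0.021, -0.0067, -0.0466] ang [-0.001, 0.007, -0.0012] rows 0.8 t 11.9 q [-0.02, 0.26, 0.44, 1.86, -0.42, 0.67, 2.19]
[ 0.87472668 -0.67303687 -0.34631293]
```

```bash
python3 -m pendant '[{"slide":[0.0065,-0.003,-0.015],"angular":[0,0.007,0],"hand":-1},{"slide":[0.0135,-0.006,-0.03],"angular":[0,0.007,0],"hand":-1},{"slide":[0.0135,-0.006,-0.03],"angular":[0,0.007,0],"hand":-1}]'|grep -E 'tcp|force'
python3 -m pendant '[{"slide":[0.001,0,-0.003],"angular":[0,0,0],"hand":-1},{"slide":[0.002,0,-0.005],"angular":[0,0,0],"hand":-1}]'|grep -E 'tcp|force'
python3 -m pendant '[{"slide":[0.001,0,-0.003],"angular":[0,0,0],"hand":-1},{"slide":[0.002,0,-0.005],"angular":[0,0,0],"hand":-1}]'|grep -E 'tcp|force'
python3 -m pendant '[{"slide":[0.001,0,-0.003],"angular":[0,0,0],"hand":-1},{"slide":[0.002,0,-0.005],"angular":[0,0,0],"hand":-1}]'|grep -E 'tcp|force'
python3 - <<'E'
from h import *
t=snapshot("scene");a=cv2.imread('pics/scene0.png')
d=cv2.absdiff(t,a).max(2);
for n,P in(("front edge",[[320,203],[323,205],[318,210]]),):print([t[y,x].tolist() for x,y in P],[a[y,x].tolist() for x,y in P])
cv2.imwrite('pics/s4.png',t)
E
```

```text
tcp_pos: [0.6671, -0.2692, 0.2408]
force: [0.4, -0.1, 0.4]
gripper_force: 0.0
tcp_pos: [0.6704, -0.2697, 0.2394]
force: [2.4, 1.2, 16.5]
gripper_force: 7.0
tcp_pos: [0.675, -0.27, 0.2374]
force: [9.5, 1.3, 26.8]
gripper_force: 11.8
tcp_pos: [0.6794, -0.2703, 0.2349]
force: [18.7, 1.1, 32.9]
gripper_force: 15.7
[[38, 43, 48], [55, 93, 124], [34, 38, 46]] [[64, 64, 67], [63, 86, 106], [53, 53, 59]]
```

```bash
python3 -m pendant '[{"slide":[0.003,0,0.008],"angular":[0,0,0],"hand":-1},{"slide":[0.005,0.02,0.01],"angular":[0,0,0],"hand":-1},{"slide":[0.005,0.06,0.01],"angular":[0,0,0],"hand":-1},{"slide":[0.005,0.11,0.01],"angular":[0,0,0],"hand":-1},{"slide":[0.005,0.14,0.02],"angular":[0,0,0],"hand":-1}]'
python3 -m pendant '[{"slide":[0,0.01,0.01],"angular":[0,0,0],"hand":-1},{"slide":[0,0.01,0.01],"angular":[0,0,0],"hand":-1},{"slide":[0,0.01,0.01],"angular":[0,0,0],"hand":-1},{"slide":[0,0.01,0.01],"angular":[0,0,0],"hand":-1},{"slide":[0,0.01,0.01],"angular":[0,0,0],"hand":-1}]'
python3 - <<'E'
from h import *
s=snapshot("scene");t=snapshot("top")
x,y=260,110;a=cv2.resize(s[y:y+110,x:x+90],(400,489),interpolation=cv2.INTER_CUBIC)
x1,y1=282,150;b=cv2.resize(t[y1:y1+110,x1:x1+90],(400,489),interpolation=cv2.INTER_CUBIC)
cv2.imwrite('pics/nut2.png',np.hstack([a,b]));cv2.imwrite('pics/s5.png',s);cv2.imwrite('pics/t5.png',t)
E
```

```text
clock: 13.7
tcp_pos: [0.6771, -0.1264, 0.2464]
ee_rot: [0.025, 0.976, -0.005, 0.215]
force: [0.3, 0.3, 0.5]
width: 0.0002
gripper_force: 0.0
clock: 14.32
tcp_pos: [0.6777, -0.1199, 0.2572]
ee_rot: [0.027, 0.976, -0.006, 0.216]
force: [0.1, 0.9, 0.1]
width: 0.0006
gripper_force: 0.0
```

View pics/nut2.png

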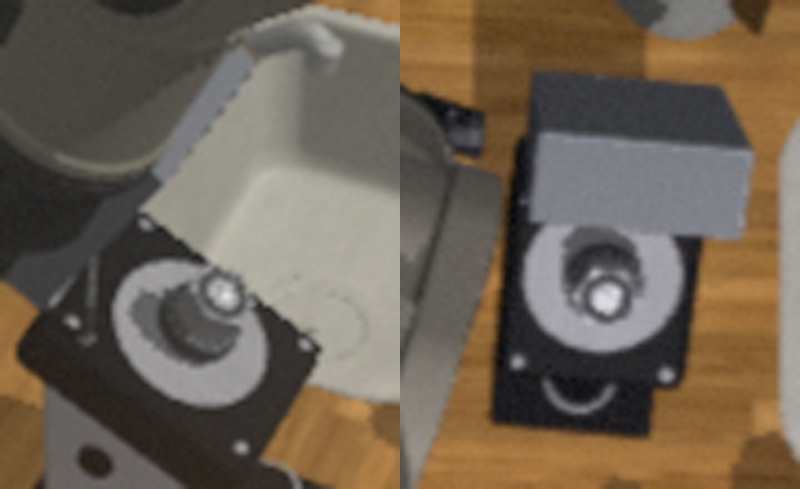

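The cover now stands open. The nut's top is at about (222,293) in the scene crop and (605,298) in the top crop. I'll triangulate it and check the hex orientation.

Run:
```python
from h import *
S=np.array([309.6,175.5]);T=np.array([327.7,216.7])
q=least_squares(lambda P:np.r_[proj("scene",P)[0]-S,proj("top",P)[0]-T],[.558,-.26,.2]);M=spR(YAW)
print("nut top",q.x,q.cost,"spindle",q.x-.024*M[:,2])
s=cv2.imread('pics/s5.png');t=cv2.imread('pics/t5.png')
c=lambda i,p:cv2.resize(i[int(p[1])-12:int(p[1])+14,int(p[0])-12:int(p[0])+14],(400,400),interpolation=cv2.INTER_LANCZOS4)
im=np.hstack([c(s,S),c(t,T)]);im=cv2.convertScaleAbs(im,alpha=1.5,beta=0)
# overlay model hexes (0 and 30 deg) corners ticks
sp=q.x-.024*M[:,2]
for n,off,c0 in(("scene",0,S),("top",400,T)):
    for k,col in((0,(0,255,0)),(30,(0,0,255))):
        a=np.radians(np.arange(6)*60+30+k);P=q.x+np.c_[np.cos(a),np.sin(a),0*a]@M.T*.0208
        for u in (proj(n,P)-(c0.astype(int)-12)+.5)*400/26: cv2.circle(im,(int(u[0])+off,int(u[1])),3,col,-1)
cv2.imwrite('pics/hex.png',im)
```

```text
nut top [ 0.56565161 -0.26186498  0.20549285] 0.10181367698845956 spindle [ 0.5757795  -0.26241546  0.18374147]
```

View pics/hex.png

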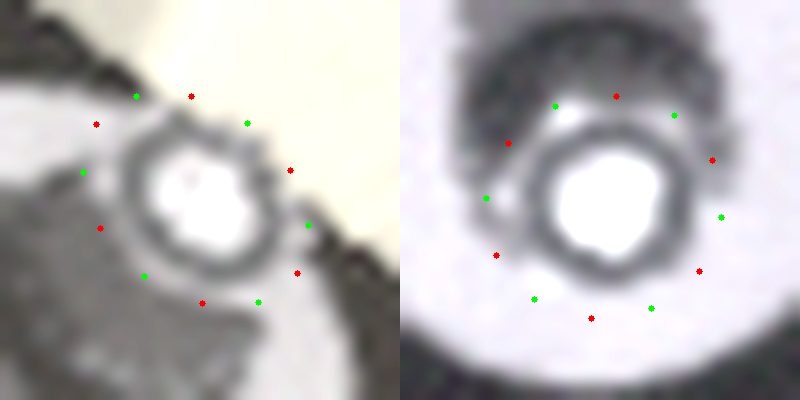

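The corner highlights match the green markers, with the nut turned about 5° clockwise from them. So the flats are square to the spindle's x, and the jaws should close at a turn of about −35°. Next I'll plan the path to the nut.

```bash
cat > cfg.py <<'E'
from plan import *
from h import go,proj
sp=np.array([.5758,-.2624,.1837])
def path(q,W,n=10):
    for x,Rm in W:
        r=qt(Rm);q=sim(q,x,r,n);print(np.round(x,3).tolist(),q.round(2).tolist(),'err',abs(err(P,q,x,r)).max().round(4),'marg',marg(q).round(2))
    return q
E
python3 - <<'E'
from cfg import *
q0=read_state()["joint_pos"]
t0=np.radians(-35)
W=[([.60,-.10,.40],toolR()),([.48,-.2,.36],toolR(t0)),(sp+.08*M[:,2],toolR(t0)),(sp+.002*M[:,2],toolR(t0))]+[(sp+(.002-.00255*a)*M[:,2],toolR(t0+a)) for a in np.array([-.7,-1.4,-2.1,-2.8])]+[(sp+.1*M[:,2],toolR(t0-2.8)),([.52,.05,.3],toolR(t0-2.8,0)),([.52,.13,.08],toolR(t0-2.8,0))]
path(q0,W)
go(*W[0]);go(*W[1]);go(*W[2])
E
```

```text
[0.6, -0.1, 0.4] [-0.46, -0.06, 0.5, 1.89, 0.04, 0.87, 1.54] err 0.0006 marg 0.44
[0.48, -0.2, 0.36] [-0.3, -0.24, 0.55, 2.09, 0.05, 0.83, 1.15] err 0.0003 marg 0.26
[0.542, -0.261, 0.256] [-0.3, 0.11, 0.79, 2.09, -0.44, 0.62, 1.69] err 0.0008 marg 0.37
[0.575, -0.262, 0.186] [-0.16, 0.28, 0.67, 2.1, -0.72, 0.52, 1.94] err 0.0002 marg 0.3
[0.574, -0.262, 0.187] [-0.29, 0.31, 0.84, 2.1, -0.82, 0.56, 1.33] err 0.0001 marg 0.2
[0.573, -0.262, 0.189] [-0.42, 0.37, 1.01, 2.11, -0.94, 0.62, 0.73] err 0.0002 marg 0.08
[0.573, -0.262, 0.19] [-0.49, 0.42, 1.12, 2.11, -1.02, 0.68, 0.1] err 0.0 marg -0.0
[0.572, -0.262, 0.192] [-0.49, 0.42, 1.13, 2.11, -1.02, 0.69, -0.6] err 0.0 marg -0.0
[0.534, -0.26, 0.274] [-0.78, 0.16, 1.37, 2.09, -0.58, 0.7, -0.95] err 0.0022 marg -0.0
[0.52, 0.05, 0.3] [-1.14, 0.17, 1.06, 1.9, -0.16, 1.16, -1.92] err 0.0009 marg 0.31
[0.52, 0.13, 0.08] [-0.98, 0.52, 0.79, 2.08, -0.53, 0.76, -1.75] err 0.0009 marg 0.38
 slide [-0.0778, 0.0196, 0.1427] ang [-0.0008, -0.0014, -0.0004] rows 2.6 t 14.43 q [-0.33, 0.24, 0.49, 1.92, -0.26, 0.59, 1.83]
 slide [-0.1978, -0.0804, 0.1027] ang [0.2566, -0.0151, -0.5542] rows 3.8 t 14.43 q [-0.33, 0.24, 0.49, 1.92, -0.26, 0.59, 1.83]
 slide [-0.1358, -0.1409, -0.0011] ang [0.2566, -0.0151, -0.5542] rows 3.3 t 14.43 q [-0.33, 0.24, 0.49, 1.92, -0.26, 0.59, 1.83]
```

```bash
python3 -m pendant '[{"slide":[-0.01,0.01,0.05],"angular":[0,0,0],"hand":-1},{"slide":[-0.04,0.02,0.10],"angular":[0,0,0],"hand":-1},{"slide":[-0.078,0.02,0.143],"angular":[0,0,0],"hand":-1},{"slide":[-0.078,0.02,0.143],"angular":[0,0,0],"hand":-1}]'|grep tcp
python3 -m pendant '[{"slide":[-0.03,-0.02,-0.01],"angular":[0.05,-0.003,-0.11],"hand":0.52},{"slide":[-0.06,-0.045,-0.02],"angular":[0.1,-0.006,-0.22],"hand":0.52},{"slide":[-0.09,-0.07,-0.03],"angular":[0.15,-0.009,-0.33],"hand":0.52},{"slide":[-0.12,-0.1,-0.04],"angular":[0.2,-0.012,-0.44],"hand":0.52},{"slide":[-0.12,-0.1,-0.04],"angular":[0.2566,-0.0151,-0.5542],"hand":0.52}]'|grep tcp
python3 -m pendant '[{"slide":[0.02,-0.02,-0.04],"angular":[0,0,0],"hand":0.52},{"slide":[0.045,-0.045,-0.08],"angular":[0,0,0],"hand":0.52},{"slide":[0.062,-0.061,-0.104],"angular":[0,0,0],"hand":0.52},{"slide":[0.062,-0.061,-0.104],"angular":[0,0,0],"hand":0.52}]'
python3 - <<'E'
from cfg import *
t0=np.radians(-35)
go(sp+.05*M[:,2],toolR(t0));go(sp+.002*M[:,2],toolR(t0))
E
```

```text
tcp_pos: [0.5994, -0.0999, 0.4049]
tcp_pos: [0.4779, -0.2013, 0.3595]
clock: 16.05
tcp_pos: [0.5416, -0.2609, 0.2534]
ee_rot: [0.319, 0.923, 0.057, 0.206]
force: [-0.6, 0.5, -0.6]
width: 0.065
gripper_force: 0.0
 slide [0.0131, -0.0004, -0.0244] ang [0.0026, -0.0055, 0.0008] rows 0.4 t 16.05 q [-0.38, 0.12, 0.89, 2.09, -0.46, 0.62, 1.72]
 slide [0.0333, -0.0015, -0.0679] ang [0.0026, -0.0055, 0.0008] rows 1.2 t 16.05 q [-0.38, 0.12, 0.89, 2.09, -0.46, 0.62, 1.72]
```

Descending, then closing gently to measure the width.

```bash
python3 -m pendant '[{"slide":[0.013,0,-0.024],"angular":[0.003,-0.005,0],"hand":0.52},{"slide":[0.022,-0.001,-0.045],"angular":[0.003,-0.005,0],"hand":0.52},{"slide":[0.029,-0.001,-0.06],"angular":[0.003,-0.005,0],"hand":0.52},{"slide":[0.033,-0.001,-0.068],"angular":[0.003,-0.005,0],"hand":0.52},{"slide":[0.033,-0.001,-0.068],"angular":[0.003,-0.005,0],"hand":0.52}]'
python3 -m pendant '[{"slide":[0,0,0],"angular":[0,0,0],"hand":-0.3},{"slide":[0,0,0],"angular":[0,0,0],"hand":-0.3},{"slide":[0,0,0],"angular":[0,0,0],"hand":-0.3},{"slide":[0,0,0],"angular":[0,0,0],"hand":-0.3}]' 20
python3 - <<'E'
from cfg import *
go(sp+.002*M[:,2],toolR(np.radians(-35)))
E
```

```text
clock: 16.68
tcp_pos: [0.5747, -0.2611, 0.1886]
ee_rot: [0.319, 0.922, 0.062, 0.21]
force: [0.1, 0.0, 0.4]
width: 0.0649
gripper_force: 0.0
clock: 17.18
tcp_pos: [0.5747, -0.2617, 0.1893]
ee_rot: [0.319, 0.922, 0.062, 0.211]
force: [-5.2, -0.3, 6.6]
width: 0.0358
gripper_force: 20.0
 slide [0.0003, -0.0006, -0.0038] ang [-0.0027, 0.0063, 0.0002] rows 0.1 t 17.18 q [-0.23, 0.29, 0.75, 2.1, -0.77, 0.54, 1.98]
```

```bash
python3 -m pendant '[{"slide":[-0.0005,0,0.001],"angular":[0,0,0],"hand":-0.5},{"slide":[-0.0005,0,0.0015],"angular":[0.063,-0.003,-0.136],"hand":-0.5},{"slide":[-0.001,0,0.002],"angular":[0.127,-0.007,-0.272],"hand":-0.5},{"slide":[-0.001,0,0.0025],"angular":[0.19,-0.01,-0.408],"hand":-0.5},{"slide":[-0.0015,0,0.003],"angular":[0.253,-0.014,-0.544],"hand":-0.5}]' 60
python3 - <<'E'
from cfg import *
s=read_state();print(s["ft_torque"],s["joint_pos"].round(2))
E
```

```text
clock: 17.8
tcp_pos: [0.573, -0.2617, 0.1917]
ee_rot: [0.579, 0.785, 0.12, 0.184]
force: [-0.3, -3.5, -4.7]
width: 0.0348
gripper_force: 60.1
[-0.76986923  0.99755834 -0.3172875 ] [-0.35  0.32  0.91  2.11 -0.85  0.58  1.45]
```

```bash
for i in 1; do
python3 -m pendant '[{"slide":[0,0,0.0003],"angular":[0.063,-0.003,-0.136],"hand":-0.5},{"slide":[-0.0003,0,0.0007],"angular":[0.127,-0.007,-0.272],"hand":-0.5},{"slide":[-0.0005,0,0.001],"angular":[0.19,-0.01,-0.408],"hand":-0.5},{"slide":[-0.0006,0,0.0014],"angular":[0.253,-0.014,-0.544],"hand":-0.5},{"slide":[-0.0008,0,0.0017],"angular":[0.317,-0.017,-0.68],"hand":-0.5}]' 60
python3 -m pendant '[{"slide":[0,0,0.0003],"angular":[0.063,-0.003,-0.136],"hand":-0.5},{"slide":[-0.0003,0,0.0007],"angular":[0.127,-0.007,-0.272],"hand":-0.5},{"slide":[-0.0005,0,0.001],"angular":[0.19,-0.01,-0.408],"hand":-0.5},{"slide":[-0.0006,0,0.0014],"angular":[0.253,-0.014,-0.544],"hand":-0.5},{"slide":[-0.0008,0,0.0017],"angular":[0.317,-0.017,-0.68],"hand":-0.5}]' 60
done
python3 - <<'E'
from cfg import *
s=read_state();print(s["ft_torque"],s["joint_pos"].round(2))
go(sp+.007*M[:,2],toolR(np.radians(-35)-2.85))
E
```

```text
clock: 18.42
tcp_pos: [0.572, -0.2619, 0.1933]
ee_rot: [0.827, 0.518, 0.177, 0.128]
force: [-1.5, -5.7, -5.5]
width: 0.0347
gripper_force: 60.5
clock: 19.05
tcp_pos: [0.5711, -0.2618, 0.1949]
ee_rot: [0.96, 0.179, 0.209, 0.054]
force: [-2.5, -6.0, -4.7]
width: 0.0344
gripper_force: 60.7
[-1.08723279  1.50218053 -0.49667315] [-0.5   0.41  1.14  2.11 -1.    0.67  0.07]
 slide [0.0018, -0.0005, -0.0048] ang [0.3188, -0.0206, -0.6706] rows 4.0 t 19.05 q [-0.5, 0.41, 1.14, 2.11, -1.0, 0.67, 0.07]
```

```bash
python3 -m pendant '[{"slide":[0,0,0.0003],"angular":[0.063,-0.003,-0.136],"hand":-0.5},{"slide":[-0.0003,0,0.0007],"angular":[0.127,-0.007,-0.272],"hand":-0.5},{"slide":[-0.0005,0,0.001],"angular":[0.19,-0.01,-0.408],"hand":-0.5},{"slide":[-0.0006,0,0.0014],"angular":[0.253,-0.014,-0.544],"hand":-0.5},{"slide":[-0.0008,0,0.0017],"angular":[0.317,-0.017,-0.68],"hand":-0.5}]' 60
python3 -m pendant '[{"slide":[-0.0005,0,0.001],"angular":[0.03,-0.001,-0.068],"hand":-0.5},{"slide":[-0.001,0,0.002],"angular":[0.03,-0.001,-0.068],"hand":-0.5},{"slide":[-0.0013,0,0.003],"angular":[0.03,-0.001,-0.068],"hand":-0.5},{"slide":[-0.002,0,0.0045],"angular":[0.03,-0.001,-0.068],"hand":-0.5}]' 60
python3 - <<'E'
from cfg import *
s=read_state();print(s["ft_torque"],s["joint_pos"].round(2))
E
```

```text
clock: 19.68
tcp_pos: [0.5702, -0.2614, 0.1965]
ee_rot: [0.959, -0.185, 0.212, -0.027]
force: [-4.0, -2.4, -3.5]
width: 0.0345
gripper_force: 60.9
clock: 20.18
tcp_pos: [0.5684, -0.2609, 0.2008]
ee_rot: [0.952, -0.218, 0.211, -0.034]
force: [-5.6, -0.7, -6.0]
width: 0.0348
gripper_force: 60.5
[-0.02866351  2.02330082 -0.0874309 ] [-0.54  0.42  1.18  2.11 -1.    0.7  -0.74]
```

```bash
python3 -m pendant '[{"slide":[-0.0025,0,0.0055],"angular":[0,0,0],"hand":-0.5},{"slide":[-0.006,0.0003,0.013],"angular":[0,0,0],"hand":-0.5},{"slide":[-0.0105,0.0005,0.023],"angular":[0,0,0],"hand":-0.5},{"slide":[-0.015,0.001,0.032],"angular":[0,0,0],"hand":-0.5},{"slide":[-0.021,0.001,0.045],"angular":[0,0,0],"hand":-0.5}]' 60
python3 - <<'E'
from cfg import *
q0=read_state()["joint_pos"];tt=np.radians(-35)-2.85-.075
# board: fit
Bc=np.array([[.64,.283],[.622,-.017],[.44,.30],[.41,0]]);print(Bc.mean(0))
for dt in(0,np.pi*2/3*0+.9,-.5,.5):
    print(dt);path(q0,[([.53,-.10,.32],toolR(tt+dt,12)),([.53,.06,.22],toolR(tt+dt,0)),([.53,.06,.06],toolR(tt+dt,0))])
E
```

```text
clock: 20.8
tcp_pos: [0.5478, -0.2601, 0.2467]
ee_rot: [0.952, -0.218, 0.211, -0.034]
force: [-0.7, 0.4, -0.9]
width: 0.0347
gripper_force: 60.9
[0.528  0.1415]
0
[0.53, -0.1, 0.32] [-1.09, -0.09, 1.13, 1.99, 0.1, 0.99, -2.02] err 0.0009 marg 0.24
[0.53, 0.06, 0.22] [-1.06, 0.33, 1.02, 1.98, -0.33, 1.02, -1.91] err 0.0005 marg 0.35
[0.53, 0.06, 0.06] [-0.84, 0.55, 0.78, 2.09, -0.59, 0.73, -1.69] err 0.0005 marg 0.37
0.9
[0.53, -0.1, 0.32] [-1.16, -0.12, 1.19, 1.99, 0.14, 0.99, -1.15] err 0.0006 marg 0.18
[0.53, 0.06, 0.22] [-1.1, 0.35, 1.09, 1.98, -0.37, 1.03, -0.97] err 0.0006 marg 0.28
[0.53, 0.06, 0.06] [-0.87, 0.57, 0.83, 2.1, -0.63, 0.74, -0.75] err 0.0005 marg 0.36
-0.5
[0.53, -0.1, 0.32] [-1.07, -0.09, 1.11, 1.99, 0.09, 0.99, -2.51] err 0.0011 marg 0.22
[0.53, 0.06, 0.22] [-1.05, 0.32, 1.0, 1.98, -0.32, 1.01, -2.42] err 0.0004 marg 0.31
[0.53, 0.06, 0.06] [-0.83, 0.55, 0.77, 2.09, -0.58, 0.72, -2.2] err 0.0004 marg 0.37
0.5
[0.53, -0.1, 0.32] [-1.13, -0.11, 1.16, 1.99, 0.12, 0.99, -1.54] err 0.0006 marg 0.21
[0.53, 0.06, 0.22] [-1.09, 0.34, 1.06, 1.98, -0.35, 1.02, -1.39] err 0.0005 marg 0.31
[0.53, 0.06, 0.06] [-0.86, 0.56, 0.81, 2.1, -0.62, 0.73, -1.17] err 0.0005 marg 0.36
```

Run:
```python
from cfg import *
tt=np.radians(-35)-2.85-.075
go([.53,-.10,.30],toolR(tt,0));go([.53,.06,.12],toolR(tt,0))
```

```text
slide [-0.0178, 0.1601, 0.0533] ang [0.0279, 0.4303, 0.0025] rows 2.7 t 20.8 q [-0.68, 0.31, 1.34, 2.1, -0.82, 0.73, -0.88]
 slide [-0.0178, 0.3201, -0.1267] ang [0.0279, 0.4303, 0.0025] rows 5.5 t 20.8 q [-0.68, 0.31, 1.34, 2.1, -0.82, 0.73, -0.88]
```

```bash
python3 -m pendant '[{"slide":[-0.01,0.02,0.03],"angular":[0.004,0.06,0],"hand":-0.5},{"slide":[-0.018,0.05,0.05],"angular":[0.009,0.14,0],"hand":-0.5},{"slide":[-0.018,0.085,0.053],"angular":[0.015,0.23,0.001],"hand":-0.5},{"slide":[-0.018,0.12,0.053],"angular":[0.021,0.32,0.002],"hand":-0.5},{"slide":[-0.018,0.16,0.053],"angular":[0.028,0.43,0.002],"hand":-0.5}]' 60
python3 -m pendant '[{"slide":[0,0.04,-0.02],"angular":[0,0,0],"hand":-0.5},{"slide":[0,0.08,-0.06],"angular":[0,0,0],"hand":-0.5},{"slide":[0,0.12,-0.1],"angular":[0,0,0],"hand":-0.5},{"slide":[0,0.16,-0.15],"angular":[0,0,0],"hand":-0.5},{"slide":[0,0.16,-0.19],"angular":[0,0,0],"hand":-0.5}]' 60
python3 - <<'E'
from cfg import *
tt=np.radians(-35)-2.85-.075
go([.53,.06,.04],toolR(tt,0))
import cv2
from h import snapshot
t=snapshot("scene");u=proj("scene",read_state()["tcp_pos"])[0];x,y=np.int32(u)-50;print(u)
cv2.imwrite('pics/held.png',cv2.resize(t[y:y+100,x:x+100],(600,600),interpolation=cv2.INTER_CUBIC))
E
```

```text
clock: 21.42
tcp_pos: [0.53, -0.099, 0.3003]
ee_rot: [0.975, -0.223, -0.001, -0.001]
force: [-1.2, -0.9, 0.3]
width: 0.0343
gripper_force: 60.9
clock: 22.05
tcp_pos: [0.5299, 0.0631, 0.1078]
ee_rot: [0.975, -0.22, 0.0, -0.0]
force: [1.1, 0.4, -1.2]
width: 0.0351
gripper_force: 60.9
 slide [0.0001, -0.0031, -0.0678] ang [0.0, 0.0005, -0.0041] rows 1.1 t 22.05 q [-0.98, 0.53, 0.96, 2.07, -0.59, 0.84, -1.68]
[270.06414516 304.38074249]
```

```bash
python3 -m pendant '[{"slide":[0,0,-0.035],"angular":[0,0,0],"hand":-0.5},{"slide":[0,0,-0.062],"angular":[0,0,0],"hand":-0.5},{"slide":[0,0,-0.068],"angular":[0,0,0],"hand":-0.5},{"slide":[0,0,-0.068],"angular":[0,0,0],"hand":-0.5}]'|grep -E "tcp|force:"
python3 -m pendant '[{"slide":[0,0,-0.004],"angular":[0,0,0],"hand":-0.5},{"slide":[0,0,-0.006],"angular":[0,0,0],"hand":-0.5},{"slide":[0,0,-0.006],"angular":[0,0,0],"hand":-0.5}]'|grep -E "tcp|force:"
python3 -m pendant '[{"slide":[0,0,-0.003],"angular":[0,0,0],"hand":-0.5},{"slide":[0,0,-0.003],"angular":[0,0,0],"hand":-0.5}]'|grep -E "tcp|force:"
```

```text
tcp_pos: [0.5306, 0.0596, 0.0423]
force: [-0.3, 0.2, -0.3]
gripper_force: 60.9
tcp_pos: [0.5301, 0.0599, 0.0354]
force: [0.2, 0.8, -0.8]
gripper_force: 60.9
tcp_pos: [0.5299, 0.0598, 0.032]
force: [0.5, -1.2, -0.8]
gripper_force: 60.9
```

```bash
for i in 1 2 3; do python3 -m pendant '[{"slide":[0,0,-0.002],"angular":[0,0,0],"hand":-0.5},{"slide":[0,0,-0.002],"angular":[0,0,0],"hand":-0.5}]'|grep -E "tcp|^force:"; done
```

```text
tcp_pos: [0.53, 0.0598, 0.03]
force: [-1.2, -0.6, -0.4]
tcp_pos: [0.5299, 0.0598, 0.028]
force: [-0.5, 0.3, 0.1]
tcp_pos: [0.5305, 0.0598, 0.0269]
force: [-4.4, 0.9, 20.3]
```

```bash
python3 -m pendant '[{"slide":[0,0,0.0015],"angular":[0,0,0],"hand":-0.5},{"slide":[0,0,0.0015],"angular":[0,0,0],"hand":0.4},{"slide":[0,0,0.002],"angular":[0,0,0],"hand":0.4},{"slide":[0,0,0.002],"angular":[0,0,0],"hand":0.4},{"slide":[0,0,0.002],"angular":[0,0,0],"hand":0.4}]' 
python3 -m pendant '[{"slide":[0,0,0.01],"angular":[0,0,0],"hand":0.4},{"slide":[0,0,0.04],"angular":[0,0,0],"hand":0.4},{"slide":[0,0,0.09],"angular":[0,0,0],"hand":0.4},{"slide":[0,0,0.14],"angular":[0,0,0],"hand":0.4},{"slide":[0,-0.04,0.18],"angular":[0,0,0],"hand":0.4}]'
python3 - <<'E'
from cfg import *
q0=read_state()["joint_pos"];bs=sp-.014*M[:,2]   # burr underside
for tt in np.radians([-200,-240,-180,-150,-90]):
    print(np.degrees(tt));q=path(q0,[([.53,-.10,.32],toolR(tt,12)),(sp+.07*M[:,2],toolR(tt)),(sp-.009*M[:,2],toolR(tt)),(sp+.07*M[:,2],toolR(tt)),([.53,0,.3],toolR(tt,0)),([.53,.18,.05],toolR(tt,0))])
E
```

```text
clock: 24.6
tcp_pos: [0.53, 0.0598, 0.0281]
ee_rot: [0.975, -0.223, 0.0, -0.0]
force: [-0.1, -0.0, -0.3]
width: 0.0602
gripper_force: 0.0
clock: 25.22
tcp_pos: [0.5304, 0.0214, 0.2103]
ee_rot: [0.975, -0.221, 0.0, -0.0]
force: [0.3, -0.1, 0.6]
width: 0.0598
gripper_force: 0.0
-200.0
[0.53, -0.1, 0.32] [-1.19, -0.17, 1.17, 1.99, 0.2, 1.0, -2.07] err 0.0151 marg 0.2
[0.546, -0.261, 0.247] [-1.23, -0.5, 1.37, 2.12, 0.64, 0.75, -2.14] err 0.0146 marg -0.0
[0.58, -0.263, 0.176] [-1.25, -0.5, 1.37, 2.2, 0.72, 0.69, -2.25] err 0.0577 marg -0.0
[0.546, -0.261, 0.247] [-1.23, -0.5, 1.37, 2.12, 0.64, 0.75, -2.14] err 0.0142 marg -0.0
[0.53, 0.0, 0.3] [-1.84, -0.5, 1.37, 1.92, 0.51, 1.35, -2.59] err 0.02 marg -0.0
[0.53, 0.18, 0.05] [-1.93, -0.24, 1.37, 2.3, 0.32, 0.87, -2.73] err 0.1372 marg -0.0
-239.99999999999997
[0.53, -0.1, 0.32] [-1.14, -0.13, 1.15, 1.99, 0.16, 0.99, -2.73] err 0.0104 marg -0.0
[0.546, -0.261, 0.247] [-0.57, 0.2, 1.14, 2.1, -0.64, 0.65, -1.69] err 0.0017 marg 0.23
[0.58, -0.263, 0.176] [-0.33, 0.37, 0.9, 2.1, -0.93, 0.58, -1.45] err 0.0002 marg 0.09
[0.546, -0.261, 0.247
[... 1099 characters left out ...]
03 marg 0.26
[0.53, 0.0, 0.3] [-1.18, 0.3, 1.31, 1.89, -0.31, 1.19, -0.87] err 0.0008 marg 0.06
[0.53, 0.18, 0.05] [-1.1, 0.66, 0.89, 2.04, -0.74, 0.79, -0.86] err 0.0011 marg 0.28
-90.0
[0.53, -0.1, 0.32] [-0.96, -0.06, 1.02, 1.99, 0.07, 0.98, -0.03] err 0.0019 marg 0.35
[0.546, -0.261, 0.247] [-0.53, 0.18, 1.09, 2.1, -0.61, 0.64, 0.9] err 0.0019 marg 0.28
[0.58, -0.263, 0.176] [-0.31, 0.35, 0.86, 2.1, -0.91, 0.57, 1.14] err 0.0002 marg 0.11
[0.546, -0.261, 0.247] [-0.53, 0.18, 1.09, 2.1, -0.61, 0.64, 0.9] err 0.0003 marg 0.28
[0.53, 0.0, 0.3] [-1.15, 0.27, 1.25, 1.89, -0.27, 1.18, 0.14] err 0.0007 marg 0.12
[0.53, 0.18, 0.05] [-1.08, 0.64, 0.85, 2.04, -0.7, 0.77, 0.15] err 0.0011 marg 0.32
```

Run:
```python
from cfg import *
q0=read_state()["joint_pos"];print(q0.round(2))
for tt in np.radians([-202,-170,-135]):
  for z in(.24,.28):
    print(np.degrees(tt),z);q=path(q0,[([.53,-.10,z],toolR(tt,0)),(sp+.06*M[:,2],toolR(tt)),(sp-.014*M[:,2],toolR(tt)),(sp+.05*M[:,2],toolR(tt)),([.53,-.1,.28],toolR(tt,0)),([.53,.18,.05],toolR(tt,0))],20)
```

```text
[-1.06  0.39  1.14  1.99 -0.42  1.02 -1.74]
-202.0 0.24
[0.53, -0.1, 0.24] [-0.84, 0.36, 1.15, 1.94, -0.37, 1.08, -1.54] err 0.0 marg 0.22
[0.55, -0.261, 0.238] [-0.48, 0.2, 1.03, 2.1, -0.64, 0.63, -1.04] err 0.0008 marg 0.34
[0.582, -0.263, 0.171] [-0.28, 0.36, 0.83, 2.1, -0.91, 0.56, -0.81] err 0.0 marg 0.11
[0.555, -0.261, 0.229] [-0.44, 0.22, 1.0, 2.1, -0.68, 0.62, -1.0] err 0.0 marg 0.34
[0.53, -0.1, 0.28] [-0.9, 0.31, 1.2, 1.9, -0.32, 1.15, -1.59] err 0.0003 marg 0.17
[0.53, 0.18, 0.05] [-1.08, 0.65, 0.86, 2.04, -0.71, 0.77, -1.8] err 0.0003 marg 0.31
-202.0 0.28
[0.53, -0.1, 0.28] [-0.9, 0.31, 1.2, 1.9, -0.32, 1.15, -1.59] err 0.0001 marg 0.17
[0.55, -0.261, 0.238] [-0.48, 0.2, 1.04, 2.1, -0.64, 0.63, -1.03] err 0.0009 marg 0.33
[0.582, -0.263, 0.171] [-0.28, 0.36, 0.84, 2.1, -0.91, 0.56, -0.81] err 0.0 marg 0.11
[0.555, -0.261, 0.229] [-0.45, 0.23, 1.01, 2.1, -0.68, 0.62, -1.0] err 0.0 marg 0.34
[0.53, -0.1, 0.28] [-0.9, 0.32, 1.21, 1.9, -0.33, 1.15, -1.59] err 0.0003 marg 0.16
[0.53, 0.18, 0.05] [-1.09, 0.65, 0.86, 2.04, -0.72, 0.78, -1.79] err 0.0003 marg 0.3
-170.0 0.24
[0
[... 1372 characters left out ...]
rg 0.36
[0.53, -0.1, 0.28] [-0.69, 0.21, 0.89, 1.89, -0.18, 1.13, -0.57] err 0.0003 marg 0.48
[0.53, 0.18, 0.05] [-0.92, 0.55, 0.62, 2.03, -0.49, 0.7, -0.83] err 0.0003 marg 0.43
-135.0 0.28
[0.53, -0.1, 0.28] [-0.71, 0.22, 0.92, 1.89, -0.19, 1.13, -0.56] err 0.0001 marg 0.45
[0.55, -0.261, 0.238] [-0.35, 0.17, 0.87, 2.1, -0.55, 0.6, 0.05] err 0.0011 marg 0.36
[0.582, -0.263, 0.171] [-0.19, 0.32, 0.71, 2.1, -0.82, 0.52, 0.28] err 0.0 marg 0.2
[0.555, -0.261, 0.229] [-0.33, 0.19, 0.85, 2.1, -0.6, 0.59, 0.09] err 0.0 marg 0.36
[0.53, -0.1, 0.28] [-0.73, 0.22, 0.95, 1.89, -0.2, 1.13, -0.55] err 0.0003 marg 0.42
[0.53, 0.18, 0.05] [-0.95, 0.57, 0.66, 2.04, -0.53, 0.71, -0.8] err 0.0003 marg 0.42
```

```bash
python3 -m pendant '[{"slide":[0,-0.03,0.02],"angular":[0,0,0],"hand":0.65},{"slide":[0,-0.06,0.04],"angular":[0,0,0],"hand":0.65},{"slide":[0,-0.09,0.06],"angular":[0,0,0],"hand":0.65},{"slide":[0,-0.12,0.07],"angular":[0,0,0],"hand":0.65},{"slide":[0,-0.12,0.07],"angular":[0,0,0],"hand":0.65}]' |grep tcp
python3 - <<'E'
from cfg import *
go(sp+.06*M[:,2],toolR(np.radians(-202)))
E
```

```text
tcp_pos: [0.5297, -0.1032, 0.2788]
 slide [0.0208, -0.1578, -0.0407] ang [-0.0269, -0.4345, 0.0147] rows 2.6 t 25.85 q [-0.89, 0.32, 1.2, 1.9, -0.32, 1.15, -1.6]
```

```bash
python3 -m pendant '[{"slide":[0.003,-0.03,0],"angular":[-0.005,-0.087,0.003],"hand":0.65},{"slide":[0.008,-0.063,0],"angular":[-0.011,-0.174,0.006],"hand":0.65},{"slide":[0.012,-0.095,-0.005],"angular":[-0.016,-0.26,0.009],"hand":0.65},{"slide":[0.017,-0.127,-0.02],"angular":[-0.022,-0.348,0.012],"hand":0.65},{"slide":[0.021,-0.158,-0.04],"angular":[-0.027,-0.4345,0.015],"hand":0.65}]'
python3 -m pendant '[{"slide":[0,0,0],"angular":[0,0,0],"hand":0.65},{"slide":[0,0,0],"angular":[0,0,0],"hand":0.65}]' |grep tcp
python3 - <<'E'
from cfg import *
go(sp-.014*M[:,2],toolR(np.radians(-202)))
E
```

```text
clock: 26.48
tcp_pos: [0.5511, -0.2543, 0.2399]
ee_rot: [0.954, -0.21, 0.21, -0.035]
force: [1.5, 1.7, 0.3]
width: 0.0707
gripper_force: 0.0
tcp_pos: [0.551, -0.2536, 0.2403]
 slide [0.0307, -0.0091, -0.0693] ang [-0.0009, -0.0115, -0.005] rows 1.2 t 26.73 q [-0.51, 0.2, 1.05, 2.1, -0.61, 0.64, -1.07]
```

```bash
python3 -m pendant '[{"slide":[0.001,-0.008,-0.003],"angular":[0,-0.011,-0.005],"hand":0.65},{"slide":[0.011,-0.0085,-0.025],"angular":[0,-0.011,-0.005],"hand":0.65},{"slide":[0.0205,-0.009,-0.047],"angular":[0,-0.011,-0.005],"hand":0.65},{"slide":[0.026,-0.009,-0.059],"angular":[0,-0.011,-0.005],"hand":0.65},{"slide":[0.03,-0.009,-0.068],"angular":[0,-0.011,-0.005],"hand":0.65}]'|grep -E 'tcp|^force'
python3 -m pendant '[{"slide":[0,0,-0.001],"angular":[0,0,0],"hand":-0.3},{"slide":[0,0,-0.001],"angular":[0,0,0],"hand":-0.3},{"slide":[0,0,-0.001],"angular":[0,0,0],"hand":-0.3},{"slide":[0,0,-0.001],"angular":[0,0,0],"hand":-0.3}]' 40
python3 - <<'E'
from cfg import *
go(sp-.014*M[:,2],toolR(np.radians(-202)))
E
```

```text
tcp_pos: [0.5823, -0.261, 0.172]
force: [-0.1, -0.9, 0.3]
clock: 27.85
tcp_pos: [0.5811, -0.2629, 0.1718]
ee_rot: [0.953, -0.212, 0.214, -0.036]
force: [0.4, -0.5, -0.5]
width: 0.0498
gripper_force: 41.5
 slide [0.0006, 0.0001, -0.0007] ang [-0.0006, 0.0015, -0.0004] rows 0.0 t 27.85 q [-0.29, 0.36, 0.84, 2.1, -0.91, 0.56, -0.81]
```

```bash
python3 -m pendant '[{"slide":[0,0,0],"angular":[0,0,0],"hand":-0.3},{"slide":[-0.002,0,0.0045],"angular":[0,0,0],"hand":-0.3},{"slide":[-0.0065,0.0003,0.0135],"angular":[0,0,0],"hand":-0.3},{"slide":[-0.0125,0.0007,0.027],"angular":[0,0,0],"hand":-0.3},{"slide":[-0.021,0.001,0.045],"angular":[0,0,0],"hand":-0.3}]' 60
python3 -m pendant '[{"slide":[-0.0085,0.0005,0.018],"angular":[0,0,0],"hand":-0.3},{"slide":[-0.013,0.001,0.028],"angular":[0,0,0],"hand":-0.3}]' 60
python3 - <<'E'
from cfg import *
tt=np.radians(-202)
go([.53,-.10,.28],toolR(tt,0));go([.53,.18,.05],toolR(tt,0))
E
```

```text
clock: 28.48
tcp_pos: [0.5594, -0.2621, 0.217]
ee_rot: [0.953, -0.212, 0.214, -0.036]
force: [-0.6, -0.1, -0.6]
width: 0.0487
gripper_force: 62.1
clock: 28.72
tcp_pos: [0.5465, -0.2613, 0.2456]
ee_rot: [0.953, -0.213, 0.214, -0.036]
force: [-0.7, 0.4, -1.4]
width: 0.0487
gripper_force: 62.1
 slide [-0.0165, 0.1613, 0.0344] ang [0.0228, 0.4377, 0.0008] rows 2.7 t 28.73 q [-0.51, 0.18, 1.06, 2.1, -0.61, 0.64, -1.05]
 slide [-0.0165, 0.4413, -0.1956] ang [0.0228, 0.4377, 0.0008] rows 7.7 t 28.73 q [-0.51, 0.18, 1.06, 2.1, -0.61, 0.64, -1.05]
```

```bash
python3 -m pendant '[{"slide":[-0.006,0.025,0.02],"angular":[0.004,0.07,0],"hand":-0.3},{"slide":[-0.012,0.055,0.034],"angular":[0.008,0.15,0],"hand":-0.3},{"slide":[-0.0165,0.09,0.034],"angular":[0.012,0.24,0],"hand":-0.3},{"slide":[-0.0165,0.125,0.034],"angular":[0.018,0.34,0.001],"hand":-0.3},{"slide":[-0.0165,0.161,0.034],"angular":[0.0228,0.4377,0.001],"hand":-0.3}]' |grep tcp
python3 -m pendant '[{"slide":[0,0.05,-0.005],"angular":[0,0,0],"hand":-0.3},{"slide":[0,0.105,-0.02],"angular":[0,0,0],"hand":-0.3},{"slide":[0,0.16,-0.04],"angular":[0,0,0],"hand":-0.3},{"slide":[0,0.22,-0.07],"angular":[0,0,0],"hand":-0.3},{"slide":[0,0.28,-0.11],"angular":[0,0,0],"hand":-0.3}]' |grep tcp
python3 -m pendant '[{"slide":[0,0,-0.05],"angular":[0,0,0],"hand":-0.3},{"slide":[0,0,-0.1],"angular":[0,0,0],"hand":-0.3},{"slide":[0,0,-0.12],"angular":[0,0,0],"hand":-0.3},{"slide":[0,0,-0.12],"angular":[0,0,0],"hand":-0.3}]'
python3 - <<'E'
from cfg import *
go([.53,.18,.03],toolR(np.radians(-202),0))
E
```

```text
tcp_pos: [0.5304, -0.0989, 0.2793]
tcp_pos: [0.5307, 0.1703, 0.1764]
clock: 30.48
tcp_pos: [0.5306, 0.1677, 0.0564]
ee_rot: [0.976, -0.217, -0.001, 0.001]
force: [1.1, -0.7, -1.2]
width: 0.049
gripper_force: 62.6
 slide [-0.0006, 0.0123, -0.0264] ang [0.0009, -0.0014, -0.0005] rows 0.5 t 30.48 q [-1.05, 0.62, 0.84, 2.04, -0.67, 0.77, -1.81]
```

```bash
python3 -m pendant '[{"slide":[0,0.005,-0.012],"angular":[0,0,0],"hand":-0.3},{"slide":[0,0.005,-0.025],"angular":[0,0,0],"hand":-0.3},{"slide":[0,0.005,-0.03],"angular":[0,0,0],"hand":-0.3},{"slide":[0,0.005,-0.03],"angular":[0,0,0],"hand":-0.3}]'|grep -E "tcp|^force"
for i in 1 2 3; do python3 -m pendant '[{"slide":[0,0,-0.0015],"angular":[0,0,0],"hand":-0.3},{"slide":[0,0,-0.0015],"angular":[0,0,0],"hand":-0.3}]'|grep -E "tcp|^force:"; done
```

```text
tcp_pos: [0.5305, 0.173, 0.026]
force: [-0.8, -0.2, -1.7]
tcp_pos: [0.5306, 0.1732, 0.0249]
force: [-0.8, 0.2, -1.6]
tcp_pos: [0.5305, 0.1732, 0.0231]
force: [0.7, -0.0, -1.8]
tcp_pos: [0.5306, 0.1733, 0.0222]
force: [-4.6, -0.5, 14.2]
```

Contact at 22 mm, as predicted. Releasing, then backing away.

```bash
python3 -m pendant '[{"slide":[0,0,0.001],"angular":[0,0,0],"hand":-0.3},{"slide":[0,0,0.001],"angular":[0,0,0],"hand":0.6},{"slide":[0,0,0.0015],"angular":[0,0,0],"hand":0.6},{"slide":[0,0,0.0015],"angular":[0,0,0],"hand":0.6},{"slide":[0,0,0.0015],"angular":[0,0,0],"hand":0.6}]'|grep -E "tcp|^force|width"
python3 -m pendant '[{"slide":[0,0,0.01],"angular":[0,0,0],"hand":0.6},{"slide":[0,0,0.04],"angular":[0,0,0],"hand":0.6},{"slide":[0,0,0.09],"angular":[0,0,0],"hand":0.6},{"slide":[-0.02,0.02,0.14],"angular":[0,0,0],"hand":0.6},{"slide":[-0.06,0.05,0.19],"angular":[0,0,0],"hand":0.6}]'|grep tcp 
python3 -m pendant '[{"slide":[-0.05,0.05,0.02],"angular":[0,0,0],"hand":0.6},{"slide":[-0.1,0.1,0.04],"angular":[0,0,0],"hand":0.6},{"slide":[-0.1,0.15,0.04],"angular":[0,0,0],"hand":0.6},{"slide":[-0.1,0.15,0.04],"angular":[0,0,0],"hand":0.6}]'
python3 - <<'E'
from h import *
s=snapshot("scene");t=snapshot("top")
a=cv2.resize(s[130:420,170:370],(400,580));b=cv2.resize(t[150:300,130:340],(400,286))
im=np.zeros((580,800,3),np.uint8);im[:,:400]=a;im[:286,400:]=b
c=cv2.resize(t[200:260,180:260],(400,290));im[288:578,400:]=c
cv2.imwrite('pics/end.png',im)
E
```

```text
tcp_pos: [0.5305, 0.1732, 0.0232]
force: [-0.2, 0.4, 0.1]
width: 0.0683
tcp_pos: [0.4801, 0.2167, 0.2045]
clock: 33.48
tcp_pos: [0.3778, 0.3704, 0.2431]
ee_rot: [0.977, -0.214, -0.0, -0.0]
force: [0.9, -0.9, 0.2]
width: 0.0682
gripper_force: 0.0
```

View pics/end.png

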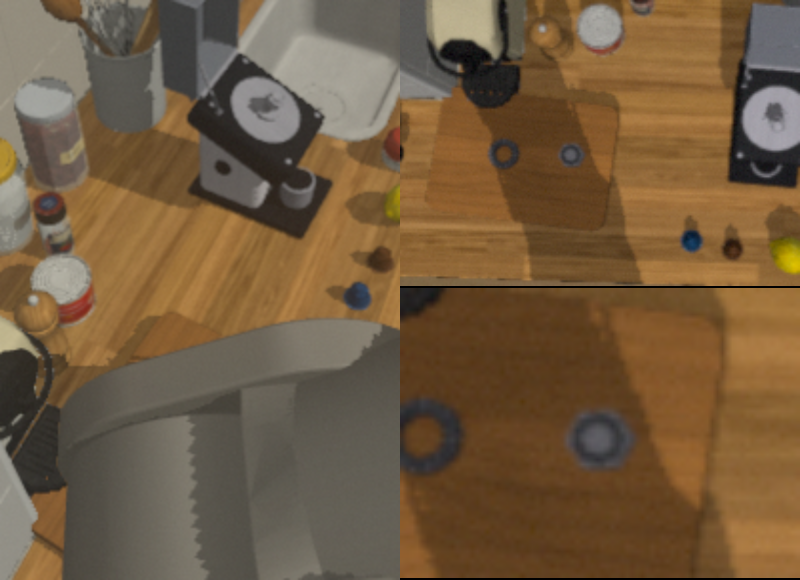

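The end picture shows the cover open, with burr and nut lying flat side by side on the board at about (503,153) and (570,154). The bystanders in view are where they were, so I'm handing in.

```bash
python3 -c "
from rig import *
print(hand_in())"
```

```text
the job is handed in; nothing more can be done
None
```

The job is handed in at about 34 s of the 72 s, with no verdict returned: the cover stands open, nut and burr lie flat side by side on the board and released, the robot is clear, and the bystanders I could see in the last picture (the timer was not clearly in view) had not moved.

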